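# Hang the steel caddy in a chain under the heat-lamp rail

### The job

Take the hanger with the wire loop off the low drying rack and hook it over the rail under the heat lamps, and let go of it there. Then hang the hooked steel caddy from that hanger's loop, so that both hang still in a chain, clear of the table. Leave the other hanger on the rack, and the plain steel cup and the little shaker where they stand.

Things in the scene. Friction and masses are not known exactly. Their poses are not given: they have to be found in the camera images.
- rail_mid (a point): Middle of the pass rail, on its axis: fixed level steel bar, 12 mm thick, 345 mm above the table, 280 mm clear between two square 20 mm posts. It leads away from the robot: y runs along it, x across it to the robot's right, z up. A heat-lamp bar above it (x -20 to +70, 469 mm above the table and up) blocks a vertical tool: come tilted from the -x side.
- rail_frame: The fixed frame that carries the rail and the lamp bar (feet, two posts, rail, lamp bar). Origin on the table directly under the middle of the rail, axes as rail_mid.
- rack: Fixed low drying rack on the robot's left: a level bar 12 mm in diameter, 190 mm above the table, 260 mm long, on two thin posts at its ends. Origin on the table under the middle of the bar; y along the bar, which leads away from the robot; x across it to the robot's right. Two hangers hang on it, 124 mm apart give or take, in either order.
- hanger: Looped hanger, 0.12 kg, loose, on the rack. Origin: axis of the bar its hook sits on; z up, y along the bar, x as the rack's at the start. Hook: 4 mm steel strip, 22 mm wide, an upside-down U 24 mm wide inside, outer top 11 mm above the origin, stem at x -12 to -16, tip at x +12 to +16 reaching down to z -20. Below: grip block, then a closed rectangular wire loop.
- hanger_loop (a point): Middle of the lower wire of the looped hanger's loop, on the wire's axis, 130 mm below the hanger's origin; axes as the hanger. The loop is 7 mm wire in the plane x = 0; lower and upper wires 60 mm apart, side wires at y -28 and +28 (axis to axis): a window 49 mm wide, 53 mm high, entered along x.
- hanger_grip (a point): Centre of the looped hanger's grip: grey plastic block 16 (x) by 20 (y) by 36 (z) mm, at (-14, 0, -45) mm in the hanger's frame. Pinch it along y.
- caddy_grip (a point): Centre of the caddy's grip: grey plastic block 16 (x) by 20 (y) by 40 (z) mm, at (-13, 0, 112) mm in the caddy's frame. Pinch it along y.
- plain_hanger: The neighbour on the rack, to be left there: the same top hook and grip, but ending in a flat solid plate 40 by 50 mm instead of a loop. Origin and axes as for the looped hanger.
- caddy: Steel caddy, 0.25 kg, loose, upright between rack and rail: open box 80 x 80 x 60 mm, two wires rising to a stem with a hook on top. Origin: centre of its underside; z up, x towards the hook's tip. Hook: upside-down U of strip 4 mm thick, 16 mm wide, 22 mm wide inside; stem at x -11 to -15, tip at x +11 to +15 reaching down to z 140; outer top at z 166. Hangs upright by its hook.
- caddy_seat (a point): Point in the caddy's hook, 158 mm above the caddy's underside, where the axis of a 7 mm wire lies when the caddy hangs from it. Axes as the caddy. The tip reaches 18 mm below it, the outer top of the hook 8 mm above it.
- plain_cup: Bystander: steel box cup, 80 by 80 by 75 mm, no stem or hook, beyond the caddy. Origin under its centre.
- shaker: Bystander: small aluminium shaker, 44 mm across, 64 mm tall, standing on the near side, between rack and caddy.
Mind the look-alikes: they are no part of the job. Leave any red look-alike of the caddy alone.

How it is judged:
On the way:
1. the looped hanger hangs on the rail under the lamps by its top hook, upright, released and still, the caddy not yet on it (x of hanger in the frame of rail_mid between -0.012 and 0.012 m and y of hanger in the frame of rail_mid between -0.125 and 0.125 m and z of hanger in the frame of rail_mid between -0.01 and 0.012 m and angle between hanger's own z axis and vertical below 0.25 rad and contact force between hanger and rail_frame above 0.2 N and contact force between each of the fingers, caddy and hanger below 0.05 N and linear speed of hanger below 0.05 m/s), for 0.3 s.
At the end, for the whole second after the job is handed in: The looped hanger hooks over the rail (origin within 12 mm of its axis, between the posts) and the caddy hooks over the loop's lower wire (caddy_seat within 12 mm of the wire, 26 mm of its middle); both within 0.25 rad of upright, bearing, released, slower than 50 mm/s (x of hanger in the frame of rail_mid between -0.012 and 0.012 m and y of hanger in the frame of rail_mid between -0.125 and 0.125 m and z of hanger in the frame of rail_mid between -0.01 and 0.012 m and angle between each of hanger, caddy's own z axis and vertical below 0.25 rad and contact force between hanger and rail_frame above 0.2 N and contact force between the fingers and hanger below 0.05 N and linear speed of each of hanger, caddy below 0.05 m/s and x of caddy_seat in the frame of hanger_loop between -0.012 and 0.012 m and y of caddy_seat in the frame of hanger_loop between -0.026 and 0.026 m and z of caddy_seat in the frame of hanger_loop between -0.01 and 0.012 m and contact force between caddy and hanger above 0.4 N and contact force between the fingers and caddy below 0.05 N); the robot touches nothing.
It fails at once if the other (plain) hanger is lifted or knocked off the rack (height (world z) of plain_hanger below 0.165 m or height (world z) of plain_hanger above 0.215 m).
It fails at once if the plain cup or the shaker is pushed more than 40 mm (distance of any of plain_cup, shaker from where it was at the start of the episode above 0.04 m).
It also fails if it takes over 64 s, if anything falls off the work surface, if the arm or the gripper's body presses on something with over 40 N, if the wrist force passes 120 N, or if a joint passes its speed limit or range.

### The arm

A 7-joint arm with a two-finger parallel gripper is mounted at the origin on the work surface. World frame = base frame: x ahead of the robot, y to its left, z up, the work surface at z = 0. Lengths are in m, angles in rad, forces in N, time in s.
With the tool pointing down it reaches from about 0.4 to 0.875 m from the base axis. Payload 19.3 kg.
Tool frame: the origin (TCP) lies at the very end of the fingers, on their centre line; the grasp point (between the pads) lies 19 mm behind it; z points along the fingers, y is the line along which they close (so a half turn about z gives the same grasp; the last joint's range is limited). The gripper opens to 85 mm and grips with 20 to 120 N. Pads are 22 mm wide; open, the fingers measure 114 mm over their backs; the gripper's body (76 mm by 85 mm) begins 54 mm behind the grasp point. The pads swing forward as they close: fully open they stand 13 mm farther back than shut.
Start: joints at [-1.389, 0.521, -0.036, 1.599, 0.021, 1.021, -0.113], TCP at [0.156, 0.605, 0.231] pointing down, gripper open.
Joint ranges: [-2.91, 2.91], [-0.3, 2.13], [-1.5, 1.42], [0.17, 2.43], [-1.26, 4.41], [0.16, 1.93], [-2.52, 2.52]. Speed limits (rad/s): [1.89, 1.89, 2.39, 2.39, 3.01, 3.01, 3.01].

### API

Orientations are given as [roll, pitch, yaw] about the fixed x, y, z axes, in that order (R = Rz(yaw) Ry(pitch) Rx(roll)).
In Python, from workcell import bot gives the robot as it stands.
- The arm moves only by the tool servo_tool, never from a script. Its argument "plan" is a list of rows, each a list of 7 numbers: the finger opening in cm, from 0 to 8.54, then the shift along the tool's x, y, z in cm, then the turn, a rotation vector about the tool's x, y, z in degrees. In form: [[fingers, x, y, z, wx, wy, wz], ...]. A call has 1 to 10 rows; each row is the pose to reach, as a shift and turn from the pose commanded when the call began, along the tool's axes at that moment; what a row does not reach only later rows make up. A row lasts 1/10 s, in which the tool goes at most 50 mm and 8.59 degrees, less where a joint would pass 70% of its speed; a pose out of reach is approached as far as the arm can. A call with a gripper value outside its range is refused whole. The fingers move at their own pace and stop on an object; "force" is the grip in N (left out, the last holds). Time passes only in rows, so rows that repeat a pose let the fingers close. It gives the time, the measured TCP pose, the force, the opening and the grip force at its end, in the units of the state.
- bot.observe(): the state, without advancing time (a new reading comes with each control period).
- bot.grab_frame(name): name is "scene" or "side" or "wrist"; returns a dict with "frame" (384x512x3 uint8, blue, green, red), "mtx" (3x3 intrinsics, pixels), "R" (3x3) and "t" (3): a world point X has camera coordinates R X + t; the wrist camera has in their place "T_tool_cam" (4x4, takes a point from camera to tool coordinates, whose origin is the TCP and whose axes are the flange's). Camera axes: x right, y down, z forward; pixel columns grow to the right and rows downward; lengths in m; the calibration is good to about 2 mm. The wrist camera is an equidistant fisheye: a pixel r from the principal point sees the ray r / f radians off the axis. A picture is of the moment at which its call begins: read the wrist's pose just before it. There is no depth.
- bot.job_done(): hands the job in; it is judged then, once.
The state is a dict: "clock": time; "qpos": joint angles; "qd": joint speeds; "joint_efforts": joint torques, N m; "position": TCP position; "tool_rot": TCP orientation; "force": force on the tool from outside, world axes, zero at the start; "moment": the same for the moment, N m; "grip_width": finger opening in m; "finger_force": force on a finger pad.
Only numpy, scipy, OpenCV 4.12 (cv2) and the standard library are available. Lean on these libraries where they do the work, as an engineer would, in place of code of your own. Each camera call takes 0.05 s, during which the arm holds its last target. There are 200 camera calls.

## Working session

There is one attempt and no reset: what is moved stays moved. The work goes in short steps, Python scripts to look and compute and a tool call to move; the robot and the scene stay as the last step left them, time stands still between calls to the robot, and variables do not carry over. Pictures are saved under pics/ and viewed, at most 10 in all, crops included, and the job is handed in when it is done.

Besides the shell and the picture viewer there is one more tool, called after "Request:" by a JSON object that holds its "name" and its "arguments", one argument or row to a line. servo_tool: Moves the arm, as the interface text tells. Its arguments: {"type":"object","properties":{"plan":{"type":"array","items":{"type":"array","items":{"type":"number"}}},"force":{"type":"number"}},"required":["plan"]}

```bash
ls; mkdir -p pics; python3 - <<'E'
from workcell import bot
import cv2,json,numpy as np,pickle
s=bot.observe();print(s)
for n in("scene","side"):
    f=bot.grab_frame(n);cv2.imwrite(f"pics/{n}0.png",cv2.resize(f["frame"],(800,600),interpolation=cv2.INTER_CUBIC))
    pickle.dump(f,open(f"{n}0.pkl","wb"));print(n,f["mtx"],f["R"],f["t"])
s=bot.observe();f=bot.grab_frame("wrist");print(f["mtx"],f["T_tool_cam"]);pickle.dump((s,f),open("wrist0.pkl","wb"))
cv2.imwrite("pics/wrist0.png",f["frame"])
E
```

```text
pics
{'clock': 0.0, 'qpos': array([-1.3892165 ,  0.52201873, -0.03635506,  1.59997031,  0.02118395,
        1.02109238, -0.11279326]), 'qd': array([ 0.00178752,  0.00120654,  0.0004226 ,  0.00103257, -0.00129277,
       -0.00158812,  0.00098602]), 'joint_efforts': array([ 1.10249421e-04, -9.27113986e+01,  1.97979659e+00, -3.69957519e+01,
        1.77861104e-02,  7.99592526e-03,  3.27701173e-05]), 'position': array([0.15563968, 0.60498127, 0.23073598]), 'tool_rot': array([-3.14048909e+00,  5.03005049e-05,  2.88982453e+00]), 'force': array([-0.45291994,  0.2015662 , -0.22095112]), 'moment': array([ 0.09151437, -0.0381521 ,  0.00712095]), 'finger_force': 0.0, 'grip_width': 0.0855782589386963}
scene [[392.79654866   0.         253.96187274]
 [  0.         392.79654866 191.77023879]
 [  0.           0.           1.        ]] [[ 0.04029677  0.99917382 -0.00527775]
 [ 0.65601007 -0.03044039 -0.75413803]
 [-0.75367563  0.02692707 -0.65669474]] [-0.08873864 -0.1392903   1.48295948]
side [[402.3862203    0.         247.30482843]
 [  0.         402.3862203  192.60947632]
 [  0.           0.           1.        ]] [[ 0.86814296 -0.49597041  0.01847017]
 [-0.29638901 -0.5479288  -0.782258  ]
 [ 0.39809717  0.67363742 -0.62268071]] [-0.38174352  0.35124613  0.97574254]
[[297.31863964   0.         263.16068547]
 [  0.         297.31863964 193.65430694]
 [  0.           0.           1.        ]] [[ 4.28553790e-05 -9.63528693e-01 -2.67605036e-01  6.65370429e-02]
 [ 9.99999920e-01  1.47588671e-04 -3.71258124e-04 -1.46785123e-03]
 [ 3.97213326e-04 -2.67604999e-01  9.63528623e-01 -1.42733646e-01]
 [ 0.00000000e+00  0.00000000e+00  0.00000000e+00  1.00000000e+00]]
```

View pics/scene0.png

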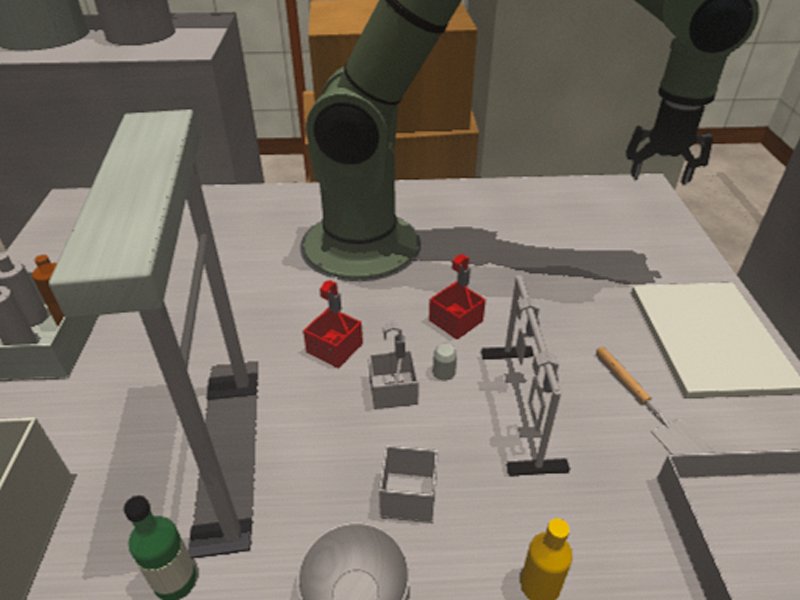

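View pics/side0.png

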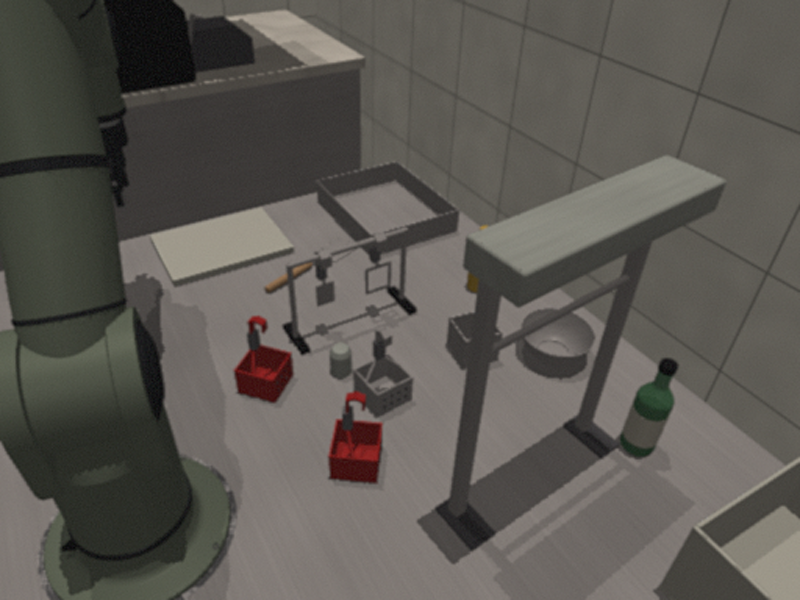

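```bash
python3 - <<'E'
import cv2,pickle
for n,(x,y,w,h) in {"scene":(228,165,150,146),"side":(180,140,195,146)}.items():
    f=pickle.load(open(f"{n}0.pkl","rb"))["frame"][y:y+h,x:x+w]
    cv2.imwrite(f"pics/{n}0c.png",cv2.resize(f,None,fx=4.1,fy=4.1,interpolation=cv2.INTER_CUBIC)[:600])
E
```

```text
(no output)
```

View pics/scene0c.png

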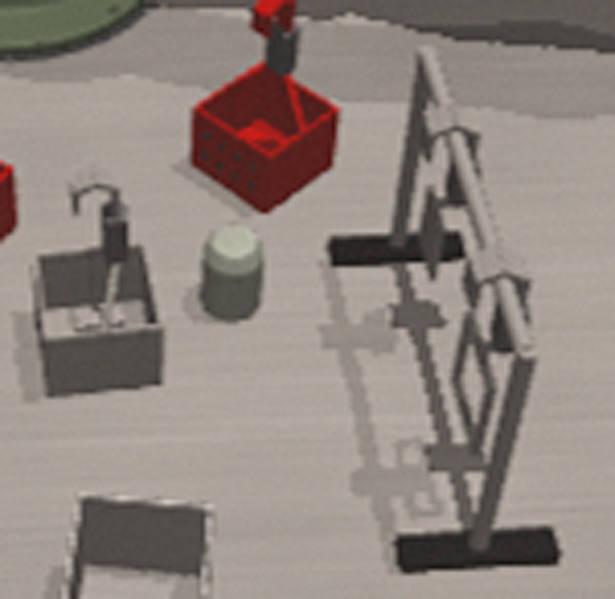

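View pics/side0c.png

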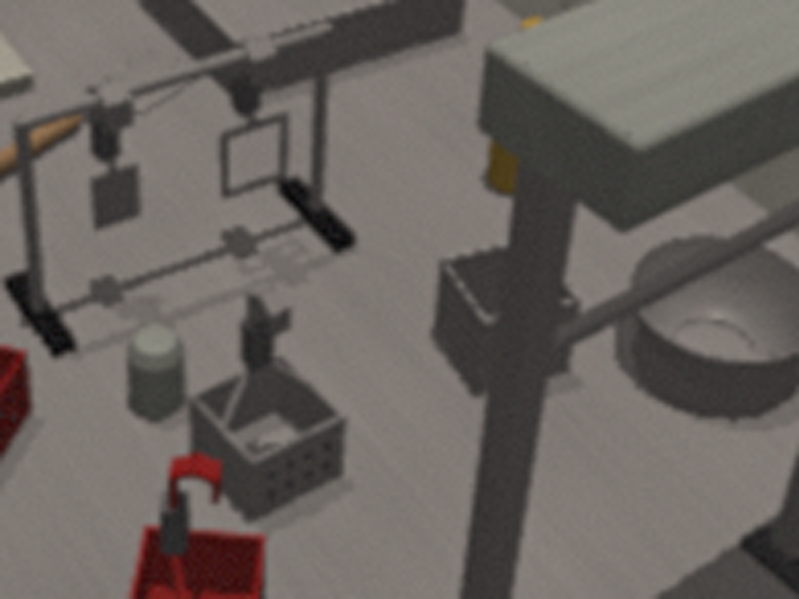

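```bash
cat > h.py <<'E'
import numpy as np,pickle
from scipy.optimize import least_squares
from scipy.spatial.transform import Rotation as Ro
C={n:pickle.load(open(f"{n}0.pkl","rb")) for n in("scene","side")}
def proj(c,X):
    p=c["R"]@np.asarray(X).T+c["t"][:,None]; p=c["mtx"]@p; return (p[:2]/p[2]).T
def W(q,P): # object frame (x=robot right,y ahead) at x,y,yaw
    return Ro.from_euler('z',q[2]-np.pi/2).apply(np.atleast_2d(P))+[q[0],q[1],0]
def fit(q0,obs,name=""):
    # obs: list of (cam, objpoint, native pixel)
    def r(q): return np.concatenate([proj(C[c],W(q,P))[0]-p for c,P,p in obs])
    s=least_squares(r,q0,loss='soft_l1'); print(name,s.x.round(4)); print(r(s.x).reshape(-1,2).round(1).tolist()); return s.x
A=lambda c,x,y:(x/4.1+228,y/4.1+165) if c=="scene" else (x/4.1+180,y/4.1+140)
E
cat > f1.py <<'E'
from h import *
o=lambda l:[(c,P,A(c,*p)) for c,P,p in l]
rack=fit([.5,.2,0],o([("scene",(0,-.130,.19),(428,55)),("scene",(0,.130,.19),(527,348)),("side",(0,-.130,.19),(18,128)),("side",(0,.13,.19),(332,25)),
 ("scene",(0,-.126,.012),(397,243)),("scene",(0,.126,.012),(481,545)),("side",(0,-.126,.012),(38,305))]),"rack")
for n,s,d in(("loop",(505,278),(258,50)),("plain",(455,135),(110,107))):
    f=lambda y:np.concatenate([proj(C[c],W(rack,(0,y[0],.195)))[0]-A(c,*p) for c,p in(("scene",s),("side",d))])
    r=least_squares(f,[0]);print(n,r.x,r.fun.round(1),W(rack,(0,r.x[0],.19)))
H=.06;k=.04
cad=fit([.5,0,0],o([("scene",(k,-k,H),(40,258)),("scene",(-k,-k,H),(147,247)),("scene",(-k,k,H),(160,322)),("scene",(k,k,H),(38,314)),("scene",(k,k,0),(48,395)),("scene",(-k,k,0),(160,383)),
("side",(-k,-k,H),(193,405)),("side",(-k,k,H),(283,362)),("side",(k,k,H),(343,422)),("side",(k,-k,H),(258,460)),("side",(k,-k,0),(258,517)),("side",(-k,-k,0),(200,458)),("side",(k,k,0),(343,478)),
("scene",(-.013,0,.112),(116,232)),("side",(-.013,0,.112),(258,335))]),"caddy")
E
python3 f1.py; python3 - <<'E'
import cv2,pickle,numpy as np
a=pickle.load(open("scene0.pkl","rb"))["frame"][95:360,60:170]
b=pickle.load(open("side0.pkl","rb"))["frame"][160:350,260:410]
a=cv2.resize(a,None,fx=2.25,fy=2.25,interpolation=2);b=cv2.resize(b,None,fx=3.1,fy=3.1,interpolation=2)
o=np.zeros((600,800,3),'u1');o[:a.shape[0],:a.shape[1]]=a;o[:b.shape[0],300:300+b.shape[1]]=b
cv2.imwrite("pics/rail.png",o)
E
```

```text
rack [0.5156 0.2912 0.0235]
[[-0.4, -0.7], [0.2, 0.8], [0.7, -1.8], [-2.6, 0.6], [0.1, 0.0], [-0.6, -2.6], [1.2, -0.9]]
loop [0.07523721] [-0.1 -1.5  1.1 -2.4] [[0.59079891 0.29293384 0.19      ]]
plain [-0.05326795] [-0.4 -3.   1.2 -5.2] [[0.46232909 0.28992003 0.19      ]]
caddy [0.4678 0.0614 0.0867]
[[-2.6, -1.8], [-0.9, -1.8], [0.2, 0.9], [0.6, 5.8], [-1.2, 0.2], [-0.2, 0.2], [-0.6, -3.3], [-0.0, -3.2], [1.2, -2.0], [-1.0, 0.1], [-1.2, 0.6], [-2.0, -2.0], [0.3, -1.4], [-0.9, -0.1], [0.3, 0.7]]
```

View pics/rail.png

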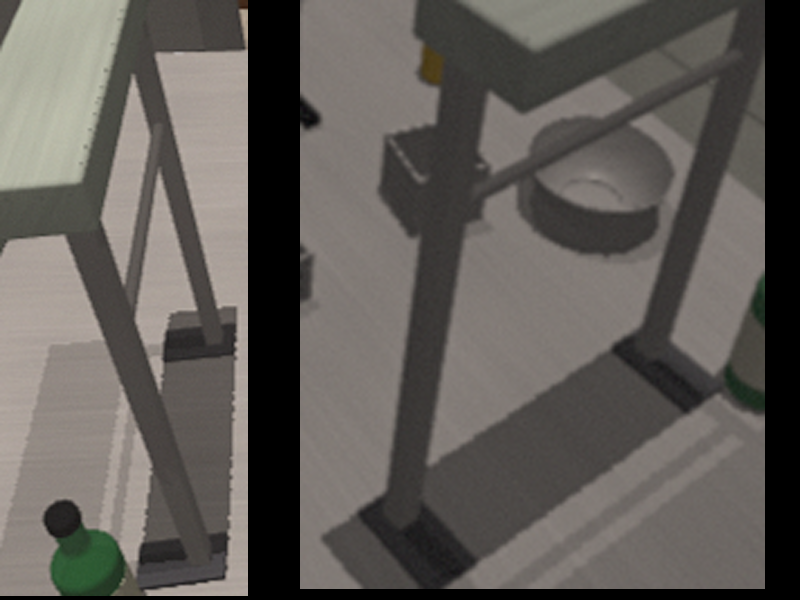

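```bash
cat > f2.py <<'E'
from h import *
S=lambda x,y:np.array((x/2.25+60,y/2.25+95)); D=lambda x,y:np.array(((x-300)/3.1+260,y/3.1+160))
def line(c,q,p):
    a,b=proj(C[c],W(q,[(0,-.14,.345),(0,.14,.345)])); d=(b-a)/np.linalg.norm(b-a); return d[0]*(p-a)[1]-d[1]*(p-a)[0]
def r(q):
    P=lambda c,X,p:proj(C[c],W(q,X))[0]-p
    return np.r_[P("scene",(0,-.14,.345),S(158,124)),P("side",(0,.14,.345),D(737,55)),line("scene",q,S(132,303)),line("side",q,D(478,193)),
      P("scene",(0,-.15,.012),S(212,342)),P("scene",(0,.15,.012),S(200,563)),P("side",(0,-.15,.012),D(403,520)),P("side",(0,.15,.012),D(655,338))]
s=least_squares(r,[.55,-.3,0],loss='soft_l1');print("rail",s.x.round(4),r(s.x).round(1))
E
python3 f2.py
sed -i 's/(38,314)/(40,337)/' f1.py; python3 f1.py
python3 - <<'E'
from h import *
for n in C: print(n,-C[n]["R"].T@C[n]["t"])
E
```

```text
rail [ 0.5995 -0.1992  0.1113] [-0.8  2.1  0.6 -1.1 -0.8  0.4  0.2 -1.8  0.6 -2.5  0.9 -4.  -0.9  1. ]
rack [0.5156 0.2912 0.0235]
[[-0.4, -0.7], [0.2, 0.8], [0.7, -1.8], [-2.6, 0.6], [0.1, 0.0], [-0.6, -2.6], [1.2, -0.9]]
loop [0.07523721] [-0.1 -1.5  1.1 -2.4] [[0.59079891 0.29293384 0.19      ]]
plain [-0.05326795] [-0.4 -3.   1.2 -5.2] [[0.46232909 0.28992003 0.19      ]]
caddy [0.4681 0.0615 0.0948]
[[-2.7, -1.6], [-1.0, -1.7], [0.3, 0.9], [0.3, 0.4], [-1.0, 0.4], [-0.1, 0.2], [-0.5, -3.3], [-0.1, -3.3], [1.3, -2.2], [-0.8, 0.1], [-1.0, 0.5], [-2.0, -1.9], [0.4, -1.6], [-0.9, -0.1], [0.4, 0.7]]
scene [1.21262215 0.04449353 0.86833923]
side [ 0.0470731  -0.65417231  0.88939202]
```

```bash
cat > mv.py <<'E'
from h import *
from workcell import bot
RACK=[.5156,.2912,.0235]; RAIL=[.5995,-.1992,.1113]; CAD=[.4681,.0615,.0948]
def Rt(yaw,tilt): # tool y along object y, z towards +x and down, tilt from vertical (rad)
    s,c=np.sin(tilt),np.cos(tilt)
    return Ro.from_euler('z',yaw-np.pi/2).as_matrix()@np.array([[-c,0,s],[0,1,0],[-s,0,-c]])
def go(G,yaw,tilt,back=0):
    "grasp point at world G (withdrawn by back): print shift cm / turn deg from present pose"
    R=Rt(yaw,np.radians(tilt)); T=np.asarray(G)+R[:,2]*(.019-back)
    s=bot.observe(); R0=Ro.from_euler('xyz',s["tool_rot"])
    d=R0.inv().apply(T-s["position"])*100; w=np.degrees((R0.inv()*Ro.from_matrix(R)).as_rotvec())
    print(back,"row",d.round(2).tolist(),w.round(1).tolist()); return T
def info():
    s=bot.observe();R=Ro.from_euler('xyz',s["tool_rot"]).as_matrix()
    print("t",s["clock"],"grasp pt",(s["position"]-.019*R[:,2]).round(4),"z",R[:,2].round(3),"y",R[:,1].round(3),"F",s["force"].round(1),"w",s["grip_width"].round(4),"q",s["qpos"].round(2))
E
python3 - <<'E'
from mv import *
G=W(RACK,(-.014,.0752,.145))[0];print(G,np.linalg.det(Rt(0,.7)));info()
go(G,RACK[2],45,.10)
E
```

```text
[0.59045027 0.30696317 0.145     ] 1.0Traceback (most recent call last):
  File "<stdin>", line 2, in <module>
  File "mv.py", line 15, in info
    print("t",s["clock"],"grasp pt",(s["position"]-.019*R[:,2]).round(4),"z",R[:,2].round(3),"y",R[:,1].round(3),"F",s["force"].round(1),"w",s["grip_width"].round(4),"q",s["qpos"].round(2))
                                                                                                                                             ^^^^^^^^^^^^^^^^^^^^^
AttributeError: 'float' object has no attribute 'round'
```

```bash
sed -i 's/s\["grip_width"\].round(4)/round(s["grip_width"],4)/' mv.py
python3 - <<'E'
from mv import *
G=W(RACK,(-.014,.0752,.145))[0];info()
go(G,RACK[2],45,.10)
E
```

```text
t 0.15 grasp pt [0.1557 0.6051 0.2499] z [-0.    -0.001 -1.   ] y [ 0.249  0.968 -0.001] F [-0.2  1.2  0.6] w 0.0856 q [-1.39  0.52 -0.04  1.6   0.02  1.02 -0.11]
0.1 row [-47.98, -12.52, 2.87] [29.0, -38.4, 70.2]
```

Request:
{"name": "servo_tool", "arguments": {
  "plan": [
    [4.5,-24,-6.2,0,14.5,-19.2,35],
    [4.5,-24,-6.2,0,14.5,-19.2,35],
    [4.5,-24,-6.2,0,14.5,-19.2,35],
    [4.5,-24,-6.2,0,14.5,-19.2,35],
    [4.5,-24,-6.2,0,14.5,-19.2,35],
    [4.5,-48,-12.5,2.9,29,-38.4,70.2],
    [4.5,-48,-12.5,2.9,29,-38.4,70.2],
    [4.5,-48,-12.5,2.9,29,-38.4,70.2],
    [4.5,-48,-12.5,2.9,29,-38.4,70.2],
    [4.5,-48,-12.5,2.9,29,-38.4,70.2]
  ]
}}

```text
clock: 1.15
position: [0.5903, 0.3643, 0.2018]
tool_rot: [3.138, 0.787, 1.588]
force: [1.1, 0.8, 0.8]
grip_width: 0.0449
finger_force: 0.0
```

Request:
{"name": "servo_tool", "arguments": {
  "plan": [
    [4.5,0,0,0,0,0,0],
    [4.5,0,0,0,0,0,0],
    [4.5,0,0,0,0,0,0],
    [4.5,0,0,0,0,0,0]
  ]
}}

```text
clock: 1.55
position: [0.5886, 0.3659, 0.2033]
tool_rot: [3.14, 0.783, 1.595]
force: [0.4, 0.7, 0.2]
grip_width: 0.0448
finger_force: 0.0
```

```bash
cat > wr.py <<'E'
from mv import *
import cv2
def shot(name,n="wrist"):
    s=bot.observe();f=bot.grab_frame(n);pickle.dump((s,f),open(name+".pkl","wb"));return s,f
def wproj(s,f,X):
    R=Ro.from_euler('xyz',s["tool_rot"]).as_matrix();T=np.eye(4);T[:3,:3]=R;T[:3,3]=s["position"]
    M=np.linalg.inv(T@f["T_tool_cam"]);p=(M[:3,:3]@np.atleast_2d(X).T).T+M[:3,3]
    r=np.hypot(p[:,0],p[:,1]);th=np.arctan2(r,p[:,2]);K=f["mtx"]
    return np.c_[K[0,2]+K[0,0]*th*p[:,0]/r,K[1,2]+K[1,1]*th*p[:,1]/r]
E
python3 - <<'E'
from wr import *
info(); s,f=shot("w1")
G=W(RACK,(-.014,.0752,.145))[0]
go(G,RACK[2],45,.10)
im=f["frame"].copy()
L=[(y_,.0752+v,.19+z) for y_,v,z in((0,-.028,-.13),(0,.028,-.13),(0,.028,-.07),(0,-.028,-.07))]
P=wproj(s,f,W(RACK,L));print(P.round(1).tolist())
bar=wproj(s,f,W(RACK,[(0,-.12,.19),(0,.12,.19)]));print(bar.round(1).tolist())
g=wproj(s,f,W(RACK,[(-.022,.0752-.01,.127),(-.022,.0752+.01,.127),(-.022,.0752+.01,.163),(-.022,.0752-.01,.163)]));print(g.round(1).tolist())
cv2.imwrite("pics/w1.png",cv2.resize(im,(800,600),interpolation=2))
E
```

```text
t 1.55 grasp pt [0.5883 0.3793 0.2167] z [ 0.018 -0.705 -0.709] y [1.    0.025 0.001] F [0.4 0.7 0.2] w 0.0448 q [-1.07  1.06  0.51  1.    0.15  1.67 -0.69]
0.1 row [-0.04, 0.04, 0.19] [0.1, -0.1, 0.0]
[[234.3, 130.5], [291.0, 130.4], [294.8, 181.8], [230.7, 181.9]]
[[51.8, 248.6], [320.7, 258.7]]
[[250.2, 174.7], [275.4, 174.6], [276.5, 215.6], [249.3, 215.6]]
```

View pics/w1.png

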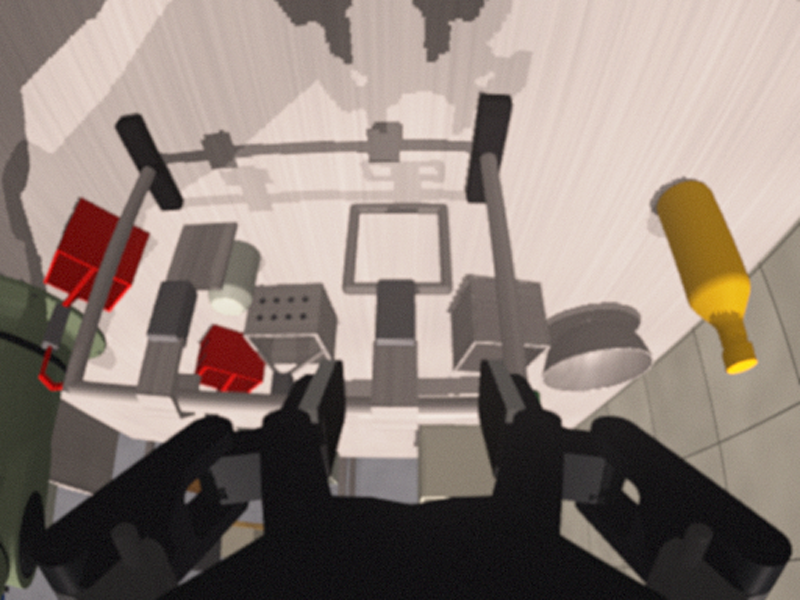

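```bash
python3 - <<'E'
from wr import *
s,f=pickle.load(open("w1.pkl","rb"))
L=np.array([(0,-.028,-.13),(0,.028,-.13),(0,.028,-.07),(0,-.028,-.07),(-.022,-.01,-.063),(-.022,.01,-.063),(-.022,.01,-.027),(-.022,-.01,-.027)])
p=np.array([(355,210),(443,208),(447,288),(350,287),(377,280),(414,281),(415,342),(376,341)])/1.5625
r=lambda q:(wproj(s,f,W([q[0],q[1],q[3]],L+[0,0,q[2]]))-p).ravel()
o=least_squares(r,[.59,.29,.19,.02]);print(o.x.round(4),r(o.x).round(1))
o2=least_squares(lambda q:r([q[0],q[1],.19,q[2]]),[.59,.29,.02]);print(o2.x.round(4),o2.fun.round(1))
q=o2.x;G=W(q,(-.014,0,.145))[0];print(G)
go(G,.0235,45,.10);go(G,.0235,45,.03);go(G,.0235,45,0)
E
```

```text
[0.5836 0.2863 0.1893 0.0344] [ 0.5  0.1 -0.3  0.8 -0.1  0.5 -0.6  1.6  0.  -0.8  0.8 -1.6  0.5 -0.5
 -0.9  0.3]
[0.5836 0.2874 0.0344] [ 0.4 -0.1 -0.1  0.6  0.1  0.5 -0.8  1.6 -0.  -0.8  0.9 -1.6  0.6 -0.2
 -1.   0.5]
[0.58314511 0.30136962 0.145     ]
0.1 row [-0.42, -0.71, 0.57] [0.1, -0.1, 0.0]
0.03 row [-0.44, -0.72, 7.57] [0.1, -0.1, 0.0]
0 row [-0.45, -0.73, 10.57] [0.1, -0.1, 0.0]
```

Request:
{"name": "servo_tool", "arguments": {
  "plan": [
    [4.5,-0.4,-0.7,3,0,0,0],
    [4.5,-0.4,-0.7,6,0,0,0],
    [4.5,-0.4,-0.7,8,0,0,0],
    [4.5,-0.4,-0.7,9.5,0,0,0],
    [4.5,-0.4,-0.7,10.5,0,0,0],
    [4.5,-0.4,-0.7,10.5,0,0,0],
    [1.5,-0.4,-0.7,10.5,0,0,0],
    [1.5,-0.4,-0.7,10.5,0,0,0],
    [1.5,-0.4,-0.7,10.5,0,0,0],
    [1.5,-0.4,-0.7,10.5,0,0,0]
  ],
  "force": 40
}}

```text
clock: 2.6
position: [0.5844, 0.2881, 0.1313]
tool_rot: [3.139, 0.784, 1.593]
force: [-1.0, 3.6, 5.2]
grip_width: 0.0196
finger_force: 39.0
```

```bash
python3 - <<'E'
from wr import *
info()
O=np.array([.5836,.2874,.145])
G0=bot.observe()["position"]
E
```

```text
t 2.6 grasp pt [0.5841 0.3015 0.1447] z [ 0.018 -0.706 -0.708] y [1.    0.024 0.001] F [-1.   3.6  5.2] w 0.0196 q [-1.05  1.05  0.5   1.26  0.17  1.42 -0.72]
```

```bash
python3 - <<'E'
from wr import *
G=np.array([.5841,.3015,.1447])
go(G+[0,0,.034],.0255,45);go(G+[0,.08,.034],.0255,45);go(G+[0,.08,.19],.0255,45)
H=W(RAIL,(-.11-.014,0,.379-.045))[0];print(H);go(H,RAIL[2],45)
E
```

```text
0 row [-2.4, 0.01, -2.41] [-0.0, -0.1, -0.1]
0 row [3.26, 0.2, -8.05] [-0.0, -0.1, -0.1]
0 row [-7.76, 0.22, -19.1] [-0.0, -0.1, -0.1]
[ 0.58572728 -0.07596724  0.334     ]
0 row [-40.09, -0.59, 13.25] [-3.5, -0.1, -3.6]
```

Request:
{"name": "servo_tool", "arguments": {
  "plan": [
    [1.5,-0.8,0,-0.8,0,0,0],
    [1.5,-1.6,0,-1.6,0,0,0],
    [1.5,-2.4,0,-2.4,0,0,0],
    [1.5,-1.5,0.1,-3.3,0,0,0],
    [1.5,0.5,0.1,-5.3,0,0,0],
    [1.5,2,0.2,-6.8,0,0,0],
    [1.5,3.2,0.2,-8,0,0,0],
    [1.5,1.1,0.2,-10.1,0,0,0],
    [1.5,-1.5,0.2,-12.7,0,0,0],
    [1.5,-4,0.2,-15.2,0,0,0]
  ]
}}

```text
clock: 3.6
position: [0.5843, 0.3663, 0.2689]
tool_rot: [3.14, 0.785, 1.592]
force: [0.3, -0.4, -1.2]
grip_width: 0.0193
finger_force: 47.1
```

```bash
python3 - <<'E'
from wr import *
info()
H=W(RAIL,(-.11-.014,0,.379-.045))[0];go(H+[0,.32,0],.0255,45);go(H,RAIL[2],45)
E
```

```text
t 3.6 grasp pt [0.584  0.3798 0.2824] z [ 0.017 -0.706 -0.708] y [1.    0.023 0.001] F [ 0.3 -0.4 -1.2] w 0.0193 q [-1.08  1.    0.53  0.96  0.17  1.76 -0.65]
0 row [-13.25, -0.12, 5.94] [-0.1, -0.0, -0.2]
0 row [-35.89, -0.74, 28.54] [-3.5, -0.0, -3.6]
```

Request:
{"name": "servo_tool", "arguments": {
  "plan": [
    [1.5,-2.5,0,-2,0,0,0],
    [1.5,-5.5,0,-2,-0.3,0,-0.3],
    [1.5,-9,-0.1,1.5,-0.8,0,-0.8],
    [1.5,-13,-0.2,5.5,-1.2,0,-1.2],
    [1.5,-17,-0.3,9.5,-1.6,0,-1.6],
    [1.5,-21,-0.4,13.6,-2,0,-2],
    [1.5,-25,-0.5,17.6,-2.5,0,-2.5],
    [1.5,-29,-0.6,21.6,-3,0,-3],
    [1.5,-33,-0.7,25.6,-3.5,0,-3.6],
    [1.5,-35.9,-0.7,28.5,-3.5,0,-3.6]
  ]
}}

```text
clock: 4.6
position: [0.5868, -0.0599, 0.3196]
tool_rot: [3.141, 0.784, 1.681]
force: [1.9, -0.4, -1.2]
grip_width: 0.0193
finger_force: 47.1
```

Request:
{"name": "servo_tool", "arguments": {
  "plan": [
    [1.5,0,0,0,0,0,0],
    [1.5,0,0,0,0,0,0],
    [1.5,0,0,0,0,0,0],
    [1.5,0,0,0,0,0,0],
    [1.5,0,0,0,0,0,0]
  ]
}}

```text
clock: 5.1
position: [0.5876, -0.0568, 0.3186]
tool_rot: [-3.141, 0.785, 1.683]
force: [0.0, 0.1, -1.8]
grip_width: 0.0198
finger_force: 47.2
```

```bash
python3 - <<'E'
from wr import *
info(); s,f=shot("w2")
print("rail axis",wproj(s,f,W(RAIL,[(0,-.14,.345),(0,0,.345),(0,.14,.345)])).round(1).tolist())
R=Ro.from_euler('xyz',s["tool_rot"]).as_matrix();g=s["position"]-.019*R[:,2]
q=[*(g-.0)[:2],.1113];O=W(q,(.014,0,0))[0];q=[O[0],O[1],.1113]
L=np.array([(0,-.028,-.13),(0,.028,-.13),(0,.028,-.07),(0,-.028,-.07),(-.0,-.011,.011),(0,.011,.011)])+[0,0,g[2]+.045]
print("hanger pred",wproj(s,f,W(q,L)).round(1).tolist())
a=cv2.resize(f["frame"],(800,600),interpolation=2);cv2.imwrite("pics/w2.png",a)
E
```

```text
t 5.1 grasp pt [ 0.5861 -0.0435  0.3321] z [ 0.079 -0.702 -0.708] y [ 0.994  0.112 -0.   ] F [ 0.   0.1 -1.8] w 0.0198 q [-0.84  0.56  0.66  1.74  0.5   1.12 -0.39]
rail axis [[122.2, 310.2], [258.6, 319.3], [396.6, 310.9]]
hanger pred [[219.6, 138.2], [305.6, 138.2], [313.9, 223.1], [211.3, 223.2], [239.2, 378.8], [286.2, 378.8]]
```

View pics/w2.png

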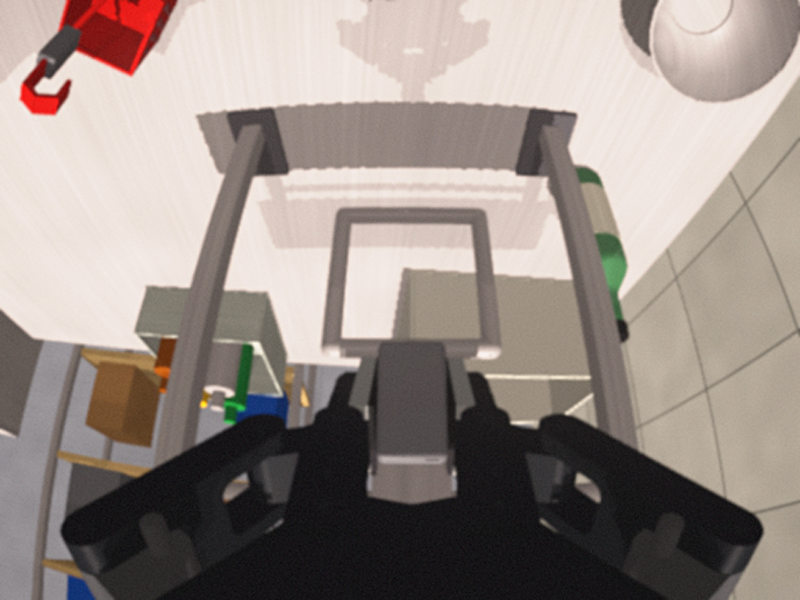

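```bash
cat >> f2.py <<'E'
from wr import *
s2,f2=pickle.load(open("w2.pkl","rb"))
def ml(q,y,p):
    z=np.linspace(-.02,.42,200);P=wproj(s2,f2,W(q,np.c_[0*z,0*z+y,z]));p=np.array(p)/1.5625
    return np.interp(-p[1],-P[:,1],P[:,0])-p[0] if P[0,1]>P[-1,1] else np.interp(p[1],P[:,1],P[:,0])-p[0]
rw=lambda q:np.r_[[ml(q,y,p) for y,p in((-.15,(255,130)),(-.15,(177,440)),(-.15,(216,285)),(.15,(553,132)),(.15,(617,440)),(.15,(584,285)))]]
print(rw(s.x))
a=least_squares(rw,s.x);print("wrist only",a.x.round(4),a.fun.round(2))
b=least_squares(lambda q:np.r_[r(q),rw(q)],s.x,loss='soft_l1');print("both",b.x.round(4),r(b.x).round(1),rw(b.x).round(1))
E
python3 f2.py
```

```text
rail [ 0.5995 -0.1992  0.1113] [-0.8  2.1  0.6 -1.1 -0.8  0.4  0.2 -1.8  0.6 -2.5  0.9 -4.  -0.9  1. ]
[ 2.35587941  4.19232489 -1.67129441  1.79647211  6.63933217  9.32975937]
wrist only [ 0.5785 -0.1996  0.32  ] [-0.02  2.68 -3.01 -3.17 -0.48  3.05]
both [ 0.5948 -0.2014  0.1083] [-1.2  1.  -0.   0.1 -1.9 -0.1 -0.2 -3.  -0.2 -4.3 -0.3 -2.6 -1.5  2.3] [-0.1  0.7 -4.7 -1.7  1.6  4.9]
```

```bash
sed -i 's/RAIL=\[[^]]*\]/RAIL=[.596,-.2005,.110]/' mv.py; python3 - <<'E'
from wr import *
info()
for x,z in((-.1,.383),(-.05,.383),(0,.383),(0,.365),(0,.345),(0,.342)):
    go(W(RAIL,(x-.014,0,z-.045))[0],RAIL[2],45)
E
```

```text
t 5.15 grasp pt [ 0.586  -0.0436  0.332 ] z [ 0.079 -0.702 -0.707] y [ 0.994  0.112 -0.   ] F [-0.7  0.2 -1.5] w 0.0197 q [-0.84  0.56  0.66  1.74  0.5   1.12 -0.39]
0 row [-3.47, -0.74, 2.62] [0.1, -0.0, 0.1]
0 row [-7.01, -0.75, 6.15] [0.1, -0.0, 0.1]
0 row [-10.54, -0.76, 9.69] [0.1, -0.0, 0.1]
0 row [-9.27, -0.76, 10.96] [0.1, -0.0, 0.1]
0 row [-7.86, -0.76, 12.37] [0.1, -0.0, 0.1]
0 row [-7.65, -0.76, 12.59] [0.1, -0.0, 0.1]
```

Request:
{"name": "servo_tool", "arguments": {
  "plan": [
    [1.5,-2,-0.4,1.2,0,0,0],
    [1.5,-3.5,-0.7,2.6,0,0,0],
    [1.5,-5.3,-0.8,4.4,0,0,0],
    [1.5,-7,-0.8,6.1,0,0,0],
    [1.5,-8.8,-0.8,7.9,0,0,0],
    [1.5,-10,-0.8,9.1,0,0,0],
    [1.5,-10.6,-0.8,9.7,0,0,0],
    [1.5,-10.6,-0.8,9.7,0,0,0],
    [1.5,-10.6,-0.8,9.7,0,0,0],
    [1.5,-10.6,-0.8,9.7,0,0,0]
  ]
}}

```text
clock: 6.15
position: [0.5953, -0.1991, 0.3226]
tool_rot: [-3.14, 0.781, 1.685]
force: [1.9, 9.0, -22.0]
grip_width: 0.0196
finger_force: 55.3
```

```bash
python3 - <<'E'
from wr import *
info()
for x,z in((0,.383),(0,.365),(0,.345)):
    go(W(RAIL,(x-.014,0,z-.045))[0],RAIL[2],45)
o=np.zeros((600,800,3),'u1')
for i,(n,(x,y)) in enumerate({"scene":(75,140),"side":(300,140)}.items()):
    s,f=shot(n+"3",n);o[:600,i*400:i*400+400]=cv2.resize(f["frame"][y:y+150,x:x+100],(400,600),interpolation=2)
cv2.imwrite("pics/c3.png",o)
E
```

```text
t 6.15 grasp pt [ 0.5938 -0.1858  0.3361] z [ 0.078 -0.699 -0.71 ] y [ 0.994  0.113 -0.001] F [  1.9   9.  -22. ] w 0.0196 q [-0.64  0.53  0.7   1.78  0.56  0.95 -0.25]
0 row [-0.21, 0.05, -0.08] [0.1, -0.3, 0.2]
0 row [1.06, 0.05, 1.2] [0.1, -0.3, 0.2]
0 row [2.47, 0.05, 2.62] [0.1, -0.3, 0.2]
```

View pics/c3.png

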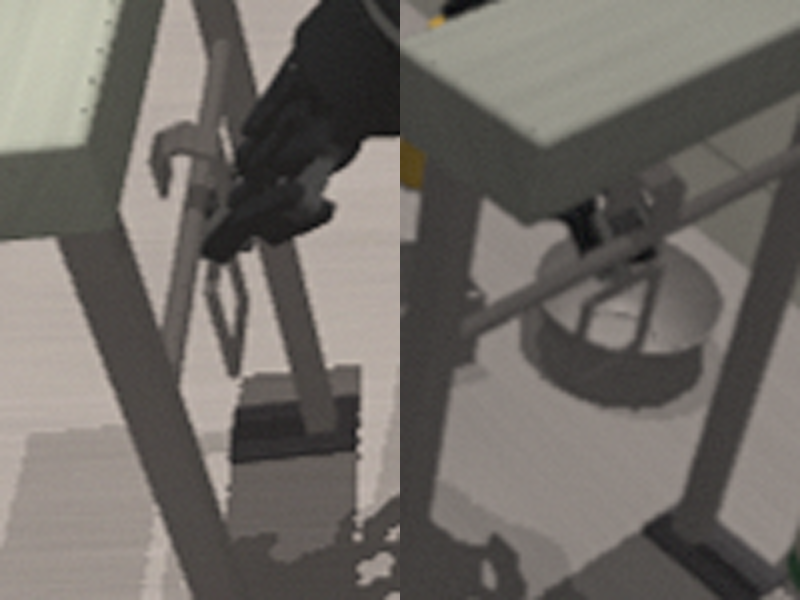

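Request:
{"name": "servo_tool", "arguments": {
  "plan": [
    [1.5,0.2,0,0.3,0,0,0],
    [1.5,0.5,0,0.6,0,-0.1,0],
    [1.5,0.8,0,0.9,0,-0.2,0],
    [1.5,1,0,1.2,0,-0.3,0],
    [1.5,1,0,1.2,0,-0.3,0]
  ]
}}

```text
clock: 6.75
position: [0.5952, -0.2029, 0.309]
tool_rot: [-3.14, 0.79, 1.682]
force: [-0.2, 0.8, -1.1]
grip_width: 0.0198
finger_force: 47.1
```

```bash
python3 - <<'E'
from wr import *
info()
for x,z in((0,.365),(0,.345),(0,.342)):
    go(W(RAIL,(x-.014,0,z-.045))[0],RAIL[2],45)
s,f=pickle.load(open("scene3.pkl","rb"));C["scene"]=f
g=[.5938,-.1858];q=[*W([*g,.11],(.014,0,0))[0][:2],.11];oz=.3361+.045
print("pred hook tip out/stem out top, rail pts (crop px)")
for L in ([(.016,-.011,oz+.009),(-.016,-.011,oz+.009),(.016,.011,oz-.02),(.016,-.011,oz-.02),(0,-.028,oz-.13),(0,.028,oz-.13)],):
    print(((proj(f,W(q,L))-[75,140])*4).round(0).tolist())
print(((proj(f,W(RAIL,[(0,-.14,.345),(0,-.03,.345),(0,.06,.345),(0,.1,.345)]))-[75,140])*4).round(0).tolist())
E
```

```text
t 6.75 grasp pt [ 0.5937 -0.1895  0.3223] z [ 0.078 -0.706 -0.704] y [ 0.994  0.11  -0.001] F [-0.2  0.8 -1.1] w 0.0198 q [-0.63  0.55  0.7   1.79  0.57  0.92 -0.27]
0 row [0.37, 0.11, -0.04] [-0.0, 0.3, 0.1]
0 row [1.79, 0.11, 1.37] [-0.0, 0.3, 0.1]
0 row [2.01, 0.11, 1.58] [-0.0, 0.3, 0.1]
pred hook tip out/stem out top, rail pts (crop px)
[[144.0, 122.0], [210.0, 115.0], [152.0, 195.0], [157.0, 167.0], [237.0, 296.0], [229.0, 368.0]]
[[217.0, 46.0], [199.0, 165.0], [181.0, 283.0], [172.0, 342.0]]
```

Request:
{"name": "servo_tool", "arguments": {
  "plan": [
    [1.5,0.4,0.1,0,0,0.3,0],
    [1.5,0.8,0.1,0.4,0,0.3,0],
    [1.5,1.2,0.1,0.8,0,0.3,0],
    [1.5,1.5,0.1,1.1,0,0.3,0],
    [1.5,1.8,0.1,1.4,0,0.3,0],
    [1.5,1.8,0.1,1.4,0,0.3,0],
    [1.5,1.8,0.1,1.4,0,0.3,0]
  ]
}}

```text
clock: 7.45
position: [0.5962, -0.2005, 0.2871]
tool_rot: [-3.142, 0.786, 1.681]
force: [1.3, -4.1, 3.0]
grip_width: 0.0195
finger_force: 45.4
```

```bash
python3 - <<'E'
from wr import *
info()
go(W(RAIL,(-.014,0,.345-.045))[0],RAIL[2],45)
E
```

```text
t 7.45 grasp pt [ 0.5947 -0.1871  0.3005] z [ 0.078 -0.703 -0.707] y [ 0.994  0.11  -0.   ] F [ 1.3 -4.1  3. ] w 0.0195 q [-0.63  0.58  0.69  1.81  0.57  0.88 -0.3 ]
0 row [0.08, -0.02, -0.01] [0.0, 0.0, 0.0]
```

Request:
{"name": "servo_tool", "arguments": {
  "plan": [
    [2.5,0,0,0,0,0,0],
    [3.5,0,0,0,0,0,0],
    [4.5,0,0,0,0,0,0],
    [4.5,0,0,0,0,0,0],
    [4.5,0,0,0,0,0,0],
    [4.5,0,0,-1.5,0,0,0],
    [4.5,0,0,-4,0,0,0],
    [4.5,0,0,-8,0,0,0],
    [4.5,0,0,-12,0,0,0],
    [4.5,0,0,-12,0,0,0]
  ]
}}

```text
clock: 8.45
position: [0.5883, -0.1118, 0.3741]
tool_rot: [3.136, 0.783, 1.682]
force: [0.9, -0.3, -1.3]
grip_width: 0.0455
finger_force: 0.0
```

Request:
{"name": "servo_tool", "arguments": {
  "plan": [
    [4.5,0,0,0,0,0,0],
    [4.5,0,0,0,0,0,0],
    [4.5,0,0,0,0,0,0],
    [4.5,0,0,0,0,0,0],
    [4.5,0,0,0,0,0,0],
    [4.5,0,0,0,0,0,0]
  ]
}}

```text
clock: 9.05
position: [0.5867, -0.1158, 0.3715]
tool_rot: [-3.141, 0.785, 1.682]
force: [0.4, -0.3, -0.3]
grip_width: 0.0452
finger_force: 0.0
```

```bash
python3 - <<'E'
from wr import *
info();s,f=shot("w4")
cv2.imwrite("pics/w4.png",cv2.resize(f["frame"],(800,600),interpolation=2))
L=np.array([(0,-.028,-.13),(0,.028,-.13),(0,.028,-.07),(0,-.028,-.07),(-.022,-.01,-.063),(-.022,.01,-.063),(-.022,.01,-.027),(-.022,-.01,-.027)])+[0,0,.345]
print((wproj(s,f,W(RAIL,L))*1.5625).round(0).tolist())
print((wproj(s,f,W(RAIL,[(0,-.1,.345),(0,0.05,.345),(0,.1,.345)]))*1.5625).round(0).tolist())
E
```

```text
t 9.05 grasp pt [ 0.5852 -0.1025  0.385 ] z [ 0.077 -0.703 -0.707] y [ 0.994  0.11  -0.001] F [ 0.4 -0.3 -0.3] w 0.0452 q [-0.79  0.47  0.7   1.71  0.54  1.14 -0.29]
[[369.0, 201.0], [452.0, 201.0], [457.0, 276.0], [363.0, 276.0], [392.0, 264.0], [429.0, 264.0], [430.0, 323.0], [391.0, 323.0]]
[[230.0, 384.0], [504.0, 387.0], [591.0, 383.0]]
```

View pics/w4.png

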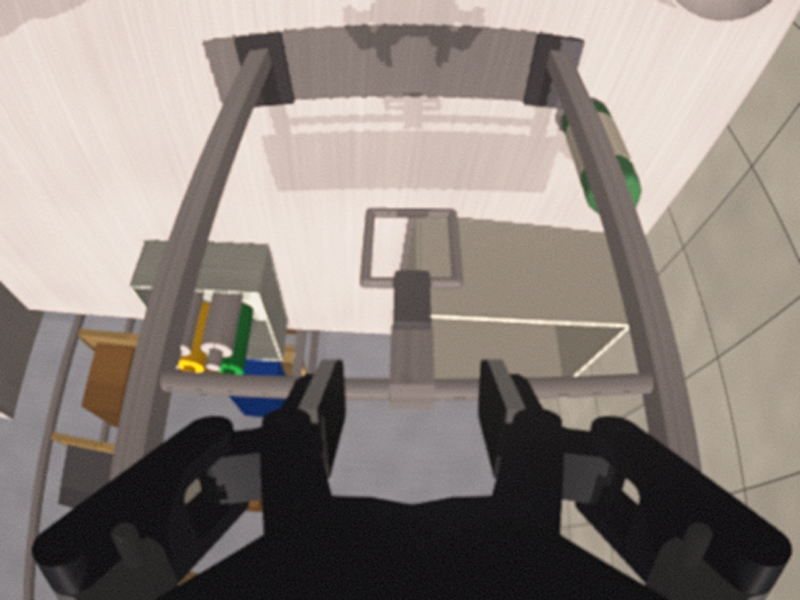

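```bash
python3 - <<'E'
from wr import *
s,f=pickle.load(open("w4.pkl","rb"))
L=np.array([(0,-.028,-.13),(0,.028,-.13),(0,.028,-.07),(0,-.028,-.07),(-.022,-.01,-.063),(-.022,.01,-.063)])
p=np.array([(369,213),(456,212),(459,282),(364,282),(394,271),(429,272)])/1.5625
pr=lambda q:wproj(s,f,W(q[:3],Ro.from_euler('y',q[3]).apply(L)+[0,0,.345]))
r=lambda q:np.r_[(pr(q)-p).ravel(),q[3]*20]
o=least_squares(r,[*RAIL,0]);print(o.x.round(4),o.fun.round(1))
H=W(o.x[:3],Ro.from_euler('y',o.x[3]).apply([(0,0,-.13)])+[0,0,.345]);print("loop wire",H)
# rail line check: pixel centre (250,385),(550,385)
for v in(.340,.345,.35):
  for dx in(0,.004): print(v,dx,(wproj(s,f,W(RAIL,[(dx,-.08,v),(dx,.08,v)]))*1.5625).round(0).tolist())
G=W(CAD,(-.013,0,.112))[0];print("cad grip",G);info()
go(G+[0,0,.16],CAD[2],45,.10);go(G,CAD[2],45,.10)
E
```

```text
[ 0.5974 -0.2054  0.12   -0.0473] [ 1.4 -0.8 -2.2 -0.5 -0.8  0.5  1.4  0.8 -0.1  0.1  0.3 -0.7 -0.9]
loop wire [[ 0.59814792 -0.21146388  0.21514546]]
0.34 0 [[264.0, 377.0], [557.0, 376.0]]
0.34 0.004 [[266.0, 379.0], [555.0, 379.0]]
0.345 0 [[263.0, 385.0], [558.0, 385.0]]
0.345 0.004 [[265.0, 388.0], [556.0, 387.0]]
0.35 0 [[262.0, 394.0], [559.0, 394.0]]
0.35 0.004 [[264.0, 396.0], [557.0, 396.0]]
cad grip [0.46686945 0.07444163 0.112     ]
t 9.1 grasp pt [ 0.5852 -0.1024  0.385 ] z [ 0.078 -0.702 -0.707] y [ 0.994  0.11  -0.   ] F [-0.2  0.1  0.3] w 0.0449 q [-0.79  0.47  0.7   1.71  0.54  1.14 -0.29]
0.1 row [21.35, -9.72, -15.34] [0.6, -0.0, 0.7]
0.1 row [32.66, -9.71, -4.02] [0.6, -0.0, 0.7]
```

```bash
python3 - <<'E'
from wr import *
G=W(CAD,(-.013,0,.108))[0];print(G)
go(G+[0,0.05,.14],CAD[2],42,.10);go(G,CAD[2],42,.10)
E
```

```text
[0.46686945 0.07444163 0.108     ]
0.1 row [26.14, -9.17, -17.15] [0.6, 3.0, 0.7]
0.1 row [32.52, -9.72, -3.73] [0.6, 3.0, 0.7]
```

Request:
{"name": "servo_tool", "arguments": {
  "plan": [
    [4.5,3,-1,-3,0,0,0],
    [4.5,7,-2.5,-6,0.2,1,0.2],
    [4.5,11,-4,-9,0.4,2,0.4],
    [4.5,15,-5.5,-12,0.6,3,0.7],
    [4.5,19,-7,-14.5,0.6,3,0.7],
    [4.5,23,-8.3,-16.5,0.6,3,0.7],
    [4.5,26,-9.2,-17,0.6,3,0.7],
    [4.5,28,-9.4,-13.5,0.6,3,0.7],
    [4.5,30,-9.6,-9,0.6,3,0.7],
    [4.5,32.5,-9.7,-5,0.6,3,0.7]
  ]
}}

```text
clock: 10.1
position: [0.4608, 0.1366, 0.1761]
tool_rot: [3.14, 0.732, 1.665]
force: [0.4, 1.2, -0.9]
grip_width: 0.0454
finger_force: 0.0
```

Request:
{"name": "servo_tool", "arguments": {
  "plan": [
    [4.5,0,0,0,0,0,0],
    [4.5,0,0,0,0,0,0],
    [4.5,0,0,0,0,0,0]
  ]
}}

```text
clock: 10.4
position: [0.4619, 0.1383, 0.179]
tool_rot: [3.138, 0.731, 1.664]
force: [-0.4, 0.1, 0.8]
grip_width: 0.0452
finger_force: 0.0
```

```bash
python3 - <<'E'
from wr import *
info();s,f=shot("w5")
G=W(CAD,(-.013,0,.108))[0]
go(G,CAD[2],42,.03);go(G,CAD[2],42,0)
im=f["frame"]
c=np.array([(-.021,-.01,.092),(-.021,.01,.092),(-.021,.01,.132),(-.021,-.01,.132)])
print("pred grip",wproj(s,f,W(CAD,c)).round(1).tolist())
print("rim -x",wproj(s,f,W(CAD,[(-.04,-.04,.06),(-.04,.04,.06)])).round(1).tolist())
print("shaker?",)
p=wproj(s,f,W(CAD,c));v=int(p[:,1].mean());u=int(p[:,0].mean())
for vv in range(int(p[:,1].min()),int(p[:,1].max()),8): print(vv,im[vv,u-40:u+41:2].sum(1).tolist() if 0 else (im[vv,u-40:u+41:2].mean(1).astype(int)).tolist())
print("col",u,[(int(x)) for x in im[v-50:v+50:2,u].mean(1)],v-50)
E
```

```text
t 10.4 grasp pt [0.4606 0.151  0.1931] z [ 0.065 -0.664 -0.745] y [0.995 0.095 0.002] F [-0.4  0.1  0.8] w 0.0452 q [-1.15  0.69  0.53  1.89  0.32  1.08 -0.77]
0.03 row [-0.04, -0.12, 8.46] [0.1, -0.1, -0.1]
0 row [-0.05, -0.12, 11.46] [0.1, -0.1, -0.1]
pred grip [[249.1, 173.1], [273.0, 173.1], [274.2, 215.2], [248.0, 215.3]]
rim -x [[214.5, 130.5], [307.6, 130.2]]
shaker?
173 [206, 168, 88, 98, 99, 100, 100, 124, 144, 149, 134, 107, 93, 89, 99, 102, 100, 95, 91, 96, 93, 92, 90, 94, 89, 91, 93, 110, 133, 148, 149, 116, 105, 102, 103, 104, 94, 118, 202, 205, 200]
181 [206, 205, 151, 108, 115, 112, 114, 109, 109, 109, 111, 109, 115, 83, 66, 66, 70, 69, 68, 65, 68, 70, 68, 67, 69, 102, 124, 117, 116, 120, 119, 121, 121, 120, 122, 120, 125, 179, 205, 202, 203]
189 [208, 203, 198, 200, 202, 203, 201, 207, 206, 203, 202, 205, 201, 115, 65, 67, 67, 68, 71, 69, 69, 66, 71, 72, 71, 156, 205, 207, 205, 203, 203, 206, 202, 203, 204, 204, 202, 204, 206, 208, 210]
197 [210, 205, 201, 203, 204, 205, 204, 206, 205, 206, 203, 208, 204, 108, 66, 69, 68, 69, 69, 69, 69, 71, 68, 70, 66, 147, 211, 208, 208, 206, 208, 206, 204, 206, 205, 207, 206, 208, 209, 212, 206]
205 [212, 207, 203, 206, 206, 206, 207, 206, 207, 204, 208, 208, 195, 94, 67, 70, 68, 73, 67, 67, 68, 69, 67, 69, 69, 154, 213, 208, 205, 207, 206, 208, 207, 205, 208, 204, 212, 211, 211, 208, 209]
213 [213, 209, 203, 206, 207, 208, 204, 205, 206, 208, 206, 209, 183, 80, 73, 71, 71, 70, 69, 69, 72, 72, 70, 71, 67, 132, 205, 208, 206, 206, 203, 206, 206, 209, 209, 211, 213, 209, 209, 210, 205]
col 261 [86, 89, 90, 90, 92, 89, 90, 89, 88, 89, 86, 92, 88, 92, 94, 87, 68, 68, 63, 70, 67, 66, 67, 73, 70, 69, 72, 71, 69, 71, 70, 69, 68, 71, 66, 90, 140, 144, 114, 96, 100, 102, 101, 101, 103, 97, 100, 99, 101, 99] 144
```

Request:
{"name": "servo_tool", "arguments": {
  "plan": [
    [4.5,0,-0.3,3,0,0,0],
    [4.5,0,-0.3,6,0,0,0],
    [4.5,0,-0.3,8.5,0,0,0],
    [4.5,0,-0.3,10.5,0,0,0],
    [4.5,0,-0.3,11.4,0,0,0],
    [4.5,0,-0.3,11.4,0,0,0],
    [1.5,0,-0.3,11.4,0,0,0],
    [1.5,0,-0.3,11.4,0,0,0],
    [1.5,0,-0.3,11.4,0,0,0],
    [1.5,0,-0.3,11.4,0,0,0]
  ],
  "force": 60
}}

```text
clock: 11.45
position: [0.4657, 0.0621, 0.0936]
tool_rot: [3.14, 0.732, 1.665]
force: [-0.6, 2.6, 10.4]
grip_width: 0.0189
finger_force: 65.7
```

```bash
python3 - <<'E'
from wr import *
info();s,f=shot("w6");s,f=shot("scene6","scene");s,f=shot("side6","side")
g=np.array([.4669,.0744,.108])
s=bot.observe();g=s["position"]-.019*Ro.from_euler('xyz',s["tool_rot"]).as_matrix()[:,2]
go(g+[0,0,.03],CAD[2],42);go(g+[0,0,.20],CAD[2],42)
# goal: seat at wire + 28mm, at x=-.06 in frame
HY=.115; w=[.598,-.2115,HY]
for x,dz in((-.09,.026),(0,.026),(0,0)):
    P=W(w,(x-.013,0,.215+dz-.158+g[2]))[0]; go(P,HY,42)
E
```

```text
t 11.45 grasp pt [0.4645 0.0747 0.1077] z [ 0.065 -0.665 -0.744] y [0.995 0.095 0.002] F [-0.6  2.6 10.4] w 0.0189 q [-1.05  0.81  0.53  2.02  0.36  0.8  -0.8 ]
0 row [-2.01, 0.0, -2.23] [0.1, -0.1, -0.0]
0 row [-13.37, 0.03, -14.88] [0.1, -0.1, -0.0]
0 row [-20.01, 10.4, 6.85] [-0.7, -0.1, -0.9]
0 row [-26.71, 10.58, 12.86] [-0.7, -0.1, -0.9]
0 row [-24.97, 10.58, 14.79] [-0.7, -0.1, -0.9]
```

Request:
{"name": "servo_tool", "arguments": {
  "plan": [
    [1.5,-1,0,-1.1,0,0,0],
    [1.5,-3,0,-3.3,0,0,0],
    [1.5,-5.5,0,-6.1,0,0,0],
    [1.5,-8,0,-8.9,0,0,0],
    [1.5,-10,1.5,-7.1,-0.1,0,-0.1],
    [1.5,-12,3,-5.3,-0.2,0,-0.3],
    [1.5,-14,4.5,-3.5,-0.3,0,-0.4],
    [1.5,-16,6,-1.7,-0.4,0,-0.6],
    [1.5,-18.2,7.4,0.3,-0.5,0,-0.7],
    [1.5,-20.4,8.9,2.2,-0.7,0,-0.9]
  ]
}}

```text
clock: 12.6
position: [0.5701, -0.0968, 0.2139]
tool_rot: [-3.141, 0.732, 1.686]
force: [0.2, 0.5, -2.5]
grip_width: 0.0193
finger_force: 61.7
```

```bash
python3 - <<'E'
from wr import *
info();HY=.115; w=[.598,-.2115,HY]
for x,dz in((-.07,.03),(0,.026)):
    P=W(w,(x-.013,0,.215+dz-.158+.1077))[0]; go(P,HY,42)
E
```

```text
t 12.6 grasp pt [ 0.5686 -0.0842  0.2281] z [ 0.076 -0.664 -0.744] y [ 0.993  0.115 -0.   ] F [ 0.2  0.5 -2.5] w 0.0193 q [-0.76  0.64  0.63  1.89  0.49  0.85 -0.45]
0 row [-1.26, 1.46, 5.61] [-0.0, -0.1, -0.0]
0 row [-6.2, 1.46, 10.58] [-0.0, -0.1, -0.0]
```

Request:
{"name": "servo_tool", "arguments": {
  "plan": [
    [1.5,-0.4,0.5,2,0,0,0],
    [1.5,-0.8,1,4,0,0,0],
    [1.5,-1.3,1.5,5.6,0,0,0],
    [1.5,-2.2,1.5,6.6,0,0,0],
    [1.5,-3,1.5,7.4,0,0,0],
    [1.5,-3,1.5,7.4,0,0,0],
    [1.5,-3,1.5,7.4,0,0,0],
    [1.5,-3,1.5,7.4,0,0,0],
    [1.5,-3,1.5,7.4,0,0,0]
  ]
}}

```text
clock: 13.5
position: [0.5928, -0.1649, 0.1779]
tool_rot: [-3.141, 0.732, 1.687]
force: [-1.0, -0.3, -3.3]
grip_width: 0.0196
finger_force: 61.7
```

```bash
python3 - <<'E'
from wr import *
info()
o=np.zeros((600,800,3),'u1')
s,f=shot("w7");a=f["frame"][60:320,140:400];o[:400,:400]=cv2.resize(a,(400,400),interpolation=2)
s,f=shot("scene7","scene");o[:480,400:600]=cv2.resize(f["frame"][165:285,105:155],(200,480),interpolation=2)
s2,f2=shot("side7","side");o[:480,600:]=cv2.resize(f2["frame"][185:305,325:375],(200,480),interpolation=2)
print((proj(f2,[[.598,-.2115,.215]]),proj(f,[[.598,-.2115,.215]])))
cv2.imwrite("pics/c7.png",o)
E
```

```text
t 13.5 grasp pt [ 0.5913 -0.1523  0.192 ] z [ 0.076 -0.664 -0.744] y [ 0.993  0.115 -0.001] F [-1.  -0.3 -3.3] w 0.0196 q [-0.62  0.72  0.63  1.88  0.52  0.72 -0.41]
(array([[353.01410835, 244.85012909]]), array([[131.02624599, 234.93824637]]))
```

```bash
python3 - <<'E'
from wr import *
L=lambda n:pickle.load(open(n+".pkl","rb"))[1]["frame"]
o=np.zeros((600,800,3),'u1')
o[:300,:300]=cv2.resize(L("w7")[60:320,130:390],(300,300),interpolation=2)
o[:600,300:550]=cv2.resize(L("scene7")[160:280,110:160],(250,600),interpolation=2)
o[:600,550:]=cv2.resize(L("side7")[190:310,320:370],(250,600),interpolation=2)
cv2.imwrite("pics/c7.png",o)
E
```

```text
(no output)
```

View pics/c7.png

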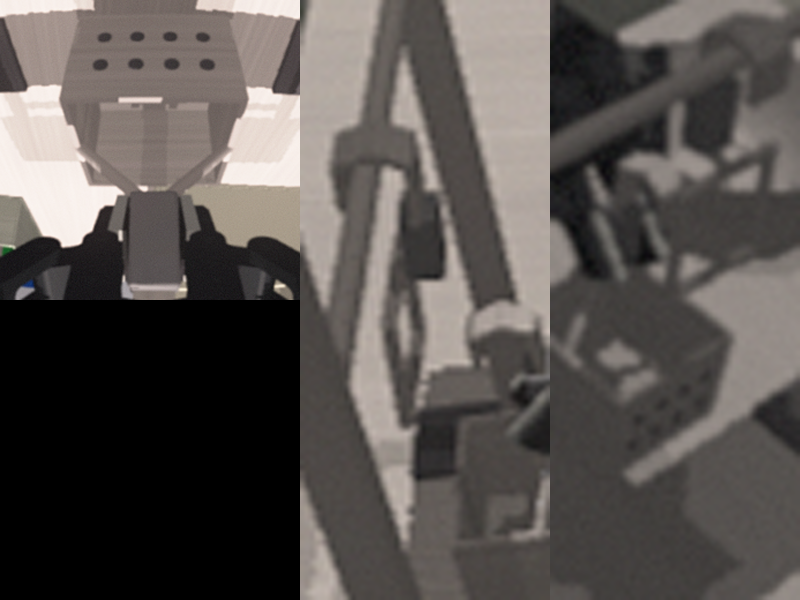

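```bash
python3 - <<'E'
from wr import *
sc=pickle.load(open("scene7.pkl","rb"))[1];sd=pickle.load(open("side7.pkl","rb"))[1];sw,fw=pickle.load(open("w7.pkl","rb"))
def cr(X): return {"scene":((proj(sc,X)-[110,160])*5+[300,0]).round(0).tolist(),"side":((proj(sd,X)-[320,190])*5+[550,0]).round(0).tolist()}
HY=.115;w=[.598,-.2115,HY]
print("loop lower-near,lower-far,upper-far,upper-near",cr(W(w,[(0,-.028,.215),(0,.028,.215),(-.002,.028,.275),(-.002,-.028,.275)])))
print("hanger hook tip-top, stem-top (near edge y-11), far",cr(W([.5974,-.2054,HY],[(.016,-.011,.355),(-.016,-.011,.355),(.016,.011,.355),(-.016,.011,.355)])))
g=[.5913,-.1523,.192];c=W([*g[:2],HY],(.013,0,0))[0];q=[c[0],c[1],HY];b=g[2]-.1077
print("cad hook: tip bottom(±8), tip top(±8), stem top(±8)",cr(W(q,[(.015,-.008,b+.14),(.015,.008,b+.14),(.015,-.008,b+.166),(.015,.008,b+.166),(-.015,-.008,b+.166),(-.015,.008,b+.166)])))
print("box rim",cr(W(q,[(.04,-.04,b+.06),(.04,.04,b+.06),(-.04,.04,b+.06)])), "bottom",cr(W(q,[(.04,.04,b)])))
print("rail",cr(W(RAIL,[(0,-.1,.345),(0,.0,.345),(0,.05,.345)])))
pw=(wproj(sw,fw,W(q,[(-.04,-.04,b+.06),(-.04,.04,b+.06),(-.04,-.04,b),(-.04,.04,b),(.04,-.04,b+.06),(.04,.04,b+.06)]))-[130,60])*300/260
print("wrist rim/bottom -x",pw.round(0).tolist())
E
```

```text
loop lower-near,lower-far,upper-far,upper-near {'scene': [[410.0, 330.0], [400.0, 421.0], [375.0, 325.0], [386.0, 235.0]], 'side': [[674.0, 300.0], [755.0, 249.0], [778.0, 153.0], [693.0, 203.0]]}
hanger hook tip-top, stem-top (near edge y-11), far {'scene': [[310.0, 124.0], [390.0, 116.0], [304.0, 159.0], [386.0, 150.0]], 'side': [[776.0, 64.0], [718.0, 24.0], [811.0, 44.0], [753.0, 6.0]]}
cad hook: tip bottom(±8), tip top(±8), stem top(±8) {'scene': [[474.0, 340.0], [472.0, 365.0], [463.0, 299.0], [460.0, 325.0], [531.0, 291.0], [530.0, 317.0]], 'side': [[657.0, 228.0], [680.0, 214.0], [666.0, 188.0], [690.0, 174.0], [619.0, 152.0], [642.0, 139.0]]}
box rim {'scene': [[456.0, 412.0], [445.0, 542.0], [621.0, 520.0]], 'side': [[621.0, 404.0], [734.0, 332.0], [618.0, 239.0]]} bottom {'scene': [[470.0, 620.0]], 'side': [[712.0, 411.0]]}
rail {'scene': [[388.0, 8.0], [366.0, 153.0], [353.0, 236.0]], 'side': [[583.0, 136.0], [749.0, 47.0], [826.0, 6.0]]}
wrist rim/bottom -x [[57.0, 97.0], [248.0, 97.0], [78.0, 16.0], [228.0, 16.0], [88.0, 186.0], [219.0, 186.0]]
```

```bash
python3 - <<'E'
from wr import *
s,f=pickle.load(open("w4.pkl","rb"));sc=pickle.load(open("scene7.pkl","rb"))[1]
L=np.array([(0,-.028,-.13),(0,.028,-.13),(0,.028,-.07),(0,-.028,-.07),(-.022,-.01,-.063),(-.022,.01,-.063),(-.022,-.01,-.027),(-.022,.01,-.027),(-.016,-.011,.011),(-.016,.011,.011)])
p=np.array([(369,213),(456,212),(459,282),(364,282),(394,271),(429,272),(392,322),(432,322),(390,382),(434,382)])/1.5625
m=lambda q:W(q[:3],Ro.from_euler('y',q[3]).apply(L)+[0,0,q[4]])
for wz in(0,300):
    o=least_squares(lambda q:np.r_[(wproj(s,f,m(q))-p).ravel(),(q[4]-.345)*wz],[*RAIL,0,.345],loss='soft_l1')
    q=o.x;H=W(q[:3],Ro.from_euler('y',q[3]).apply([(0,0,-.13)])+[0,0,q[4]])[0]
    Ri=Ro.from_euler('z',RAIL[2]-np.pi/2)
    print(q.round(4),o.fun.round(1).tolist(),"origin in rail",Ri.inv().apply([q[0]-RAIL[0],q[1]-RAIL[1],q[4]-.345]).round(4),"wire",H.round(4))
E
```

```text
[ 0.598  -0.2112  0.1161 -0.0716  0.339 ] [2.2, 0.4, -3.1, 0.9, -1.8, -0.5, 2.3, -0.3, 0.4, -1.4, -0.1, -2.2, 0.8, -0.3, -1.1, -0.3, 0.2, 5.8, -0.4, 5.7, -0.0] origin in rail [ 0.0108  0.0009 -0.006 ] wire [ 0.5991 -0.2204  0.2093]
[ 0.5974 -0.2057  0.1153 -0.0858  0.3419] [1.8, 0.4, -2.8, 0.9, -1.3, -0.3, 1.7, -0.2, 0.1, -1.8, 0.1, -2.5, 0.5, -0.3, -0.8, -0.3, -0.1, 6.7, 0.0, 6.7, -0.9] origin in rail [ 0.0054  0.0008 -0.0031] wire [ 0.5987 -0.2168  0.2123]
```

```bash
python3 - <<'E'
from wr import *
s,f=pickle.load(open("w4.pkl","rb"));g=f["frame"].mean(2).astype(int)
for v in(142,150,160,170,175): print("row",v,226,g[v,226:244].tolist(),282,g[v,282:300].tolist())
for u in(240,250,280,288): print("col",u,126,g[126:146,u].tolist(),172,g[172:190,u].tolist())
for v in(185,195,203): print("grip row",v,246,g[v,246:282].tolist())
print("gripcol 264",166,g[166:265,264].tolist())
E
```

```text
row 142 226 [227, 226, 229, 228, 227, 229, 218, 172, 117, 111, 113, 113, 117, 162, 221, 233, 229, 227] 282 [142, 139, 141, 135, 123, 106, 106, 108, 111, 113, 114, 131, 136, 140, 141, 142, 141, 140]
row 150 226 [228, 227, 228, 225, 227, 223, 179, 127, 111, 110, 114, 114, 140, 192, 224, 225, 227, 226] 282 [138, 136, 136, 137, 126, 113, 105, 104, 112, 112, 109, 114, 127, 138, 139, 137, 137, 139]
row 160 226 [226, 228, 227, 225, 219, 184, 133, 111, 111, 113, 114, 126, 173, 216, 226, 224, 224, 222] 282 [139, 136, 136, 137, 139, 123, 108, 102, 104, 108, 108, 112, 115, 127, 134, 137, 134, 140]
row 170 226 [228, 229, 230, 225, 192, 139, 110, 110, 114, 113, 111, 148, 197, 219, 226, 225, 223, 224] 282 [137, 139, 139, 138, 139, 132, 119, 103, 99, 109, 107, 109, 110, 118, 131, 137, 137, 140]
row 175 226 [230, 230, 229, 214, 173, 123, 107, 113, 116, 104, 122, 167, 216, 224, 227, 229, 225, 226] 282 [141, 139, 135, 138, 139, 137, 126, 111, 97, 103, 106, 109, 104, 113, 123, 134, 140, 139]
col 240 126 [223, 223, 228, 227, 229, 225, 203, 152, 122, 134, 142, 134, 142, 174, 206, 219, 221, 222, 220, 219]
[... 1020 characters left out ...]
 80, 76, 72, 80, 99, 124, 138, 139, 140, 138, 136]
grip row 203 246 [221, 223, 223, 219, 208, 167, 103, 76, 74, 78, 78, 78, 80, 75, 79, 79, 75, 75, 75, 77, 77, 75, 72, 73, 73, 76, 72, 77, 86, 120, 171, 201, 208, 209, 209, 209]
gripcol 264 166 [114, 113, 114, 110, 113, 110, 102, 84, 81, 78, 74, 79, 73, 82, 77, 77, 79, 77, 75, 77, 79, 74, 74, 78, 75, 77, 75, 75, 74, 78, 75, 82, 77, 75, 76, 78, 74, 75, 75, 82, 89, 96, 91, 89, 97, 106, 110, 109, 111, 108, 109, 110, 108, 108, 110, 110, 109, 111, 105, 110, 111, 111, 110, 112, 111, 109, 112, 108, 109, 112, 112, 109, 110, 108, 107, 107, 104, 106, 105, 112, 128, 135, 137, 134, 135, 138, 136, 141, 134, 133, 133, 133, 135, 138, 137, 138, 143, 144, 142]
```

```bash
python3 - <<'E'
from wr import *
s,f=pickle.load(open("w4.pkl","rb"))
T=lambda q,P:W(q[:3],Ro.from_euler('xy',[q[5],q[3]]).apply(np.atleast_2d(P))+[0,0,q[4]])
ob=[]  # point, px (None = ignore)
for v,l,r in((142,236,289.8),(150,235.5,290.5),(160,234.6,291),(170,233.8,291.8),(175,233.3,292.3)):
    ob+=[("s",-.028,v,l),("s",.028,v,r)]
def res(q):
    e=[]
    for _,y,v,u in ob:
        z=np.linspace(-.135,-.065,60);P=wproj(s,f,T(q,np.c_[0*z,0*z+y,z]));e.append(np.interp(v,P[:,1],P[:,0])-u)
    P=wproj(s,f,T(q,[(0,-.014,-.13),(0,-.014,-.07),(-.022,0,-.063),(-.022,0,-.027),(-.016,0,.011),(-.022,-.01,-.045),(-.022,.01,-.045)]))
    e+=list((P[:5,1]-[136,180.5,172.5,206,245.5]));e+=[P[5,0]-251.7,P[6,0]-275.3]
    return np.array(e)
for wz,n in((0,0),(500,0)):
    o=least_squares(lambda q:np.r_[res(q),(q[4]-.345)*wz,q[5]*5],[*RAIL,0,.345,0],loss='soft_l1');q=o.x
    Ri=Ro.from_euler('z',RAIL[2]-np.pi/2)
    print(q.round(4),res(q).round(1).tolist(),"rail frame",Ri.inv().apply([q[0]-RAIL[0],q[1]-RAIL[1],q[4]-.345]).round(4),"wire",T(q,[0,0,-.13]).round(4))
E
```

```text
[ 0.5958 -0.1985  0.0844 -0.1076  0.3456  0.0054] [0.4, -0.4, 0.2, -0.4, 0.3, -0.2, 0.2, -0.2, 0.3, -0.3, 0.3, -0.4, -1.5, -0.4, 6.8, -0.2, 0.2] rail frame [-0.002   0.      0.0006] wire [[ 0.5977 -0.2123  0.2163]]
[ 0.5959 -0.1991  0.0868 -0.1053  0.3453  0.0041] [0.5, -0.4, 0.3, -0.5, 0.3, -0.2, 0.3, -0.2, 0.4, -0.3, 0.3, -0.4, -1.5, -0.4, 6.7, -0.2, 0.1] rail frame [-0.0014  0.0001  0.0003] wire [[ 0.5977 -0.2126  0.216 ]]
```

```bash
python3 - <<'E'
from wr import *
info();HY=.112; w=[.5977,-.2125,HY]
for x,dz in((-.045,.027),(-.02,.027),(-.002,.027),(-.003,.005),(-.003,-.002)):
    P=W(w,(x-.013,0,.216+dz-.158+.1077))[0]; go(P,HY,42)
E
```

```text
t 13.65 grasp pt [ 0.5912 -0.1526  0.1919] z [ 0.076 -0.664 -0.744] y [ 0.993  0.115 -0.001] F [ 0.5 -0.2 -3.5] w 0.0191 q [-0.62  0.72  0.63  1.88  0.52  0.72 -0.41]
0 row [-0.22, -0.03, 0.09] [0.1, -0.0, 0.2]
0 row [-2.08, -0.04, 1.76] [0.1, -0.0, 0.2]
0 row [-3.42, -0.04, 2.97] [0.1, -0.0, 0.2]
0 row [-1.87, -0.04, 4.53] [0.1, -0.0, 0.2]
0 row [-1.4, -0.04, 5.05] [0.1, -0.0, 0.2]
```

Request:
{"name": "servo_tool", "arguments": {
  "plan": [
    [1.5,-0.6,0,0.4,0,0,0],
    [1.5,-1.2,0,0.9,0,0,0],
    [1.5,-1.8,0,1.5,0,0,0],
    [1.5,-2.4,0,2,0,0,0],
    [1.5,-3,0,2.6,0,0,0],
    [1.5,-3.4,0,3,0,0,0],
    [1.5,-3.4,0,3,0,0,0],
    [1.5,-3.4,0,3,0,0,0]
  ]
}}

```text
clock: 14.45
position: [0.5978, -0.2106, 0.1781]
tool_rot: [-3.14, 0.732, 1.686]
force: [-0.2, 1.0, -1.8]
grip_width: 0.0192
finger_force: 61.7
```

```bash
cat > chk.py <<'E'
from wr import *
info();HY=.112; w=[.5977,-.2125,HY]
for x,dz in((-.002,.027),(-.003,.005),(-.003,-.002)):
    go(W(w,(x-.013,0,.216+dz-.158+.1077))[0],HY,42)
E
python3 chk.py
```

```text
t 14.45 grasp pt [ 0.5963 -0.198   0.1922] z [ 0.076 -0.664 -0.744] y [ 0.993  0.114 -0.001] F [-0.2  1.  -1.8] w 0.0192 q [-0.54  0.73  0.64  1.87  0.54  0.67 -0.37]
0 row [-0.0, -0.03, -0.06] [0.1, -0.0, 0.1]
0 row [1.54, -0.03, 1.51] [0.1, -0.0, 0.1]
0 row [2.01, -0.03, 2.03] [0.1, -0.0, 0.1]
```

Request:
{"name": "servo_tool", "arguments": {
  "plan": [
    [1.5,0.4,0,0.4,0,0,0],
    [1.5,0.8,0,0.8,0,0,0],
    [1.5,1.2,0,1.2,0,0,0],
    [1.5,1.5,0,1.5,0,0,0],
    [1.5,1.8,0,1.8,0,0,0],
    [1.5,1.8,0,1.8,0,0,0],
    [1.5,1.8,0,1.8,0,0,0]
  ]
}}

```text
clock: 15.15
position: [0.5976, -0.2093, 0.1527]
tool_rot: [-3.14, 0.732, 1.686]
force: [0.2, 0.3, -2.6]
grip_width: 0.0191
finger_force: 62.0
```

```bash
python3 chk.py; python3 - <<'E'
from wr import *
P={}
for n in("scene","side"):
    s,f=shot(n+"8",n); a=pickle.load(open(n+"7.pkl","rb"))[1]["frame"].mean(2);b=f["frame"].mean(2)
    g=b
    p=proj(f,[[.5977,-.2125,.216]])[0].astype(int);print(n,p)
    for v in range(p[1]-40,p[1]+24,4): print(v,p[0]-15,a[v,p[0]-15:p[0]+16].astype(int).tolist(),"|",b[v,p[0]-15:p[0]+16].astype(int).tolist()) if n=="scene" else None
E
```

```text
t 15.15 grasp pt [ 0.5961 -0.1967  0.1668] z [ 0.076 -0.664 -0.744] y [ 0.993  0.114 -0.001] F [ 0.2  0.3 -2.6] w 0.0191 q [-0.54  0.77  0.63  1.88  0.54  0.62 -0.4 ]
0 row [-1.79, -0.03, -1.86] [0.1, -0.0, 0.1]
0 row [-0.25, -0.02, -0.3] [0.1, -0.0, 0.1]
0 row [0.22, -0.02, 0.22] [0.1, -0.0, 0.1]
scene [130 234]
194 115 [148, 95, 72, 70, 65, 77, 92, 98, 98, 89, 75, 137, 174, 167, 163, 122, 70, 69, 65, 124, 171, 176, 123, 71, 74, 74, 77, 76, 76, 74, 70] | [147, 94, 70, 70, 61, 75, 91, 97, 93, 88, 74, 135, 173, 167, 160, 119, 70, 70, 64, 122, 168, 171, 122, 68, 73, 72, 74, 71, 73, 74, 70]
198 115 [172, 143, 90, 69, 79, 90, 96, 97, 93, 82, 115, 160, 173, 173, 162, 118, 76, 73, 70, 76, 97, 99, 109, 99, 71, 74, 75, 75, 74, 77, 75] | [172, 132, 76, 68, 78, 90, 95, 95, 91, 79, 111, 159, 171, 169, 161, 117, 72, 71, 69, 76, 94, 97, 107, 95, 69, 71, 75, 74, 72, 71, 73]
202 115 [166, 170, 148, 106, 90, 94, 97, 92, 87, 84, 140, 170, 170, 171, 128, 59, 60, 71, 74, 70, 67, 67, 50, 136, 132, 68, 73, 75, 74, 72, 73] | [164, 167, 147, 107, 88, 93, 96, 92, 88, 82, 136, 169, 164, 170, 127, 59, 56, 69,
[... 3070 characters left out ...]
 69] | [72, 69, 71, 68, 66, 66, 65, 70, 143, 178, 174, 171, 172, 173, 171, 163, 163, 141, 76, 41, 52, 45, 49, 58, 57, 54, 52, 41, 25, 32, 28]
250 115 [74, 73, 72, 70, 73, 71, 68, 70, 63, 106, 141, 147, 146, 144, 142, 143, 148, 104, 43, 46, 45, 48, 46, 45, 47, 44, 76, 82, 69, 70, 69] | [72, 72, 72, 71, 71, 68, 67, 66, 63, 104, 140, 143, 142, 144, 143, 144, 147, 102, 37, 40, 43, 43, 36, 56, 74, 73, 62, 43, 30, 32, 29]
254 115 [72, 76, 74, 71, 73, 74, 73, 71, 67, 64, 97, 148, 172, 171, 172, 174, 145, 80, 44, 42, 43, 39, 40, 39, 41, 43, 59, 68, 70, 68, 68] | [73, 69, 72, 70, 72, 72, 70, 69, 67, 67, 75, 79, 71, 71, 69, 67, 70, 71, 63, 59, 69, 73, 62, 44, 31, 30, 30, 30, 30, 27, 29]
side [353 244]
```

Request:
{"name": "servo_tool", "arguments": {
  "plan": [
    [1.5,0.15,0,0.15,0,0,0],
    [1.5,0.3,0,0.3,0,0,0],
    [1.5,0.4,0,0.4,0,0,0],
    [1.5,0.4,0,0.4,0,0,0],
    [1.5,0.4,0,0.4,0,0,0]
  ]
}}

```text
clock: 15.75
position: [0.5994, -0.2114, 0.1512]
tool_rot: [3.137, 0.737, 1.681]
force: [-1.9, 2.3, 43.1]
grip_width: 0.0194
finger_force: 68.0
```

Request:
{"name": "servo_tool", "arguments": {
  "plan": [
    [1.5,-0.15,0,-0.15,0,0,0],
    [1.5,-0.3,0,-0.3,0,0,0],
    [1.5,-0.3,0,-0.3,0,0,0]
  ]
}}

```text
clock: 16.05
position: [0.5978, -0.2095, 0.152]
tool_rot: [3.142, 0.733, 1.685]
force: [-0.3, -0.0, 8.2]
grip_width: 0.0192
finger_force: 63.1
```

Request:
{"name": "servo_tool", "arguments": {
  "plan": [
    [2.2,0,0,0,0,0,0],
    [3,0,0,0,0,0,0],
    [4,0,0,0,0,0,0],
    [4.5,0,0,0,0,0,0],
    [4.5,0,0,0,0,0,0],
    [4.5,0,0,-1,0,0,0],
    [4.5,0,0,-3,0,0,0],
    [4.5,0,0,-6,0,0,0],
    [4.5,0,0,-10,0,0,0],
    [4.5,0,0,-14,0,0,0]
  ]
}}

```text
clock: 17.05
position: [0.5864, -0.1151, 0.2569]
tool_rot: [-3.14, 0.732, 1.686]
force: [0.4, -0.7, 0.1]
grip_width: 0.0453
finger_force: 0.0
```

Request:
{"name": "servo_tool", "arguments": {
  "plan": [
    [4.5,0,0,-2,0,0,0],
    [4.5,0,0,-2,0,0,0],
    [4.5,0,0,-2,0,0,0],
    [4.5,0,0,-2,0,0,0],
    [4.5,0,0,-2,0,0,0],
    [4.5,0,0,-2,0,0,0],
    [4.5,0,0,-2,0,0,0],
    [4.5,0,0,-2,0,0,0],
    [4.5,0,0,-2,0,0,0],
    [4.5,0,0,-2,0,0,0]
  ]
}}

```text
clock: 18.05
position: [0.5855, -0.103, 0.2703]
tool_rot: [-3.14, 0.732, 1.686]
force: [0.8, -0.3, 0.4]
grip_width: 0.0448
finger_force: 0.0
```

```bash
python3 - <<'E'
from wr import *
info(); s,f=shot("w9"); g=f["frame"].astype(int).mean(2)
# predicted chain, wire under rail (x=0)
b=.215-.158
for x in(0,.006,.012):
    q=W(RAIL,(x,0,0))[0];q=[q[0],q[1],.11]
    print(x,"rim -x, -x bottom, +x rim:",wproj(s,f,W(q,[(-.04,-.04,b+.06),(-.04,.04,b+.06),(-.04,-.04,b),(-.04,.04,b)])).round(0).tolist(),"grip",wproj(s,f,W(q,[(-.021,-.01,b+.092),(-.021,.01,b+.132)])).round(0).tolist())
import time
for i in range(3):
    a=bot.grab_frame("wrist")["frame"].astype(int);c=bot.grab_frame("wrist")["frame"].astype(int)
    print("motion",(np.abs(a-c).mean(2)>25).sum())
p=g.shape; 
for u in(235,262,285): print("col",u,[int(x) for x in g[60:260:3,u]])
for v in(95,130,185): print("row",v,[int(x) for x in g[v,180:350:3]])
E
```

```text
t 18.05 grasp pt [ 0.584  -0.0904  0.2844] z [ 0.076 -0.664 -0.744] y [ 0.993  0.114 -0.001] F [ 0.8 -0.3  0.4] w 0.0448 q [-0.75  0.58  0.64  1.81  0.49  0.96 -0.37]
0 rim -x, -x bottom, +x rim: [[222.0, 120.0], [303.0, 121.0], [227.0, 84.0], [298.0, 85.0]] grip [[252.0, 157.0], [273.0, 192.0]]
0.006 rim -x, -x bottom, +x rim: [[222.0, 125.0], [302.0, 125.0], [227.0, 89.0], [297.0, 89.0]] grip [[252.0, 161.0], [273.0, 196.0]]
0.012 rim -x, -x bottom, +x rim: [[223.0, 129.0], [302.0, 129.0], [228.0, 93.0], [297.0, 93.0]] grip [[252.0, 165.0], [273.0, 199.0]]
motion 101
motion 129
motion 90
col 235 [207, 156, 135, 130, 135, 101, 104, 107, 103, 104, 104, 115, 110, 112, 113, 115, 113, 113, 113, 120, 120, 114, 163, 183, 133, 125, 121, 110, 115, 113, 115, 110, 130, 123, 122, 122, 122, 118, 171, 230, 232, 232, 230, 232, 234, 233, 235, 233, 233, 229, 231, 228, 231, 231, 228, 229, 229, 125, 137, 140, 183, 195, 207, 216, 218, 214, 140]
col 262 [230, 164, 137, 135, 129, 98, 98, 103, 98, 99, 104, 115, 112, 114, 112, 113, 118, 115, 118, 119, 116, 117, 174, 153, 101, 104, 102, 106, 108, 107, 105,
[... 675 characters left out ...]
18, 113, 114, 116, 117, 117, 116, 134, 131, 133, 133, 131, 132, 134, 131, 132, 130, 132, 137, 135, 135, 132, 137, 125]
row 130 [221, 210, 221, 219, 219, 212, 217, 215, 210, 214, 211, 214, 212, 209, 211, 227, 126, 113, 135, 144, 141, 141, 139, 141, 141, 132, 107, 108, 110, 110, 114, 141, 144, 144, 144, 147, 147, 135, 110, 118, 222, 220, 212, 221, 219, 219, 219, 225, 224, 220, 225, 223, 230, 226, 229, 227, 230]
row 185 [233, 228, 231, 228, 229, 230, 231, 233, 231, 231, 231, 229, 230, 234, 231, 233, 231, 230, 231, 233, 233, 232, 233, 233, 206, 82, 86, 87, 85, 82, 85, 122, 230, 229, 228, 229, 225, 228, 230, 225, 231, 229, 228, 229, 228, 230, 230, 228, 229, 228, 231, 231, 229, 228, 230, 232, 229]
```

Request:
{"name": "servo_tool", "arguments": {
  "plan": [
    [4.5,0,0,0,0,0,0],
    [4.5,0,0,0,0,0,0],
    [4.5,0,0,0,0,0,0],
    [4.5,0,0,0,0,0,0],
    [4.5,0,0,0,0,0,0],
    [4.5,0,0,0,0,0,0],
    [4.5,0,0,0,0,0,0],
    [4.5,0,0,0,0,0,0],
    [4.5,0,0,0,0,0,0],
    [4.5,0,0,0,0,0,0]
  ]
}}

```text
clock: 19.4
position: [0.5855, -0.103, 0.2703]
tool_rot: [-3.14, 0.732, 1.686]
force: [0.4, 0.4, -0.5]
grip_width: 0.0449
finger_force: 0.0
```

```bash
python3 - <<'E'
from wr import *
a=pickle.load(open("w9.pkl","rb"))[1]["frame"]
F=[]
for i in range(6):
    s,f=shot("w10");F.append(f["frame"])
for g in [a]+F:
    g=g.astype(int).mean(2)
    # rim bright line centroid at col 235, grip lower edge col 262, loop lower/upper? 
    c=g[118:136,232:240].mean(1)-105;c[c<0]=0; r=(c*np.arange(118,136)).sum()/c.sum()
    e=g[155:175,256:268].mean(1);ge=155+np.interp(-95,-e,np.arange(20.))
    rw=g[180:190,240:290].mean(0);le=240+np.interp(-150,-rw[:15],np.arange(15.))
    print(round(r,2),round(ge,2),round(le,2))
s,f=shot("scene10","scene")
C["scene"]=f
x=pickle.load(open("w1.pkl","rb"))
print([int((np.abs(f["frame"].astype(int)-pickle.load(open("scene0.pkl","rb"))["frame"].astype(int)).mean(2)[v0:v1,u0:u1]>30).sum()) for u0,u1,v0,v1 in((240,285,280,335),(275,294,215,245),(325,345,190,240))])
E
```

```text
127.35 163.99 252.86
126.34 162.88 252.87
126.35 162.86 252.86
126.36 162.96 252.86
126.34 162.87 252.86
126.37 162.91 252.85
126.38 162.9 252.87
[228, 298, 54]
```

```bash
python3 - <<'E'
from wr import *
for n in("scene","side"):
    if n=="side": shot("side10","side")
    a=pickle.load(open(n+"0.pkl","rb"))["frame"];b=pickle.load(open(n+"10.pkl","rb"))[1]["frame"]
    for nm,X in(("cup",None),("shaker",None),("plain",None)):
        u0,u1,v0,v1={"scene":{"cup":(242,283,284,335),"shaker":(274,296,216,246),"plain":(325,346,190,240)},"side":{"cup":(284,320,198,237),"shaker":(208,228,216,246),"plain":(198,220,158,200)}}[n][nm]
        t=a[v0:v1,u0:u1];w=b[v0-15:v1+15,u0-15:u1+15];r=cv2.matchTemplate(w,t,cv2.TM_CCOEFF_NORMED);_,m,_,l=cv2.minMaxLoc(r);print(n,nm,round(m,2),l[0]-15,l[1]-15)
E
```

```text
scene cup 0.94 0 0
scene shaker 0.57 -5 1
scene plain 0.93 0 0
side cup 1.0 0 0
side shaker 0.62 0 -5
side plain 1.0 0 0
```

```bash
python3 -c "
from workcell import bot
print(bot.job_done())"
```

```text
the job is handed in; nothing more can be done
None
```

The looped hanger is on the rail with the caddy hung from its loop, released and still, and the job is handed in at about 20 s; the plain hanger and cup did not move, but the shaker matched its first image poorly, so I can't rule out that it was nudged.

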